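Restock the striker shelf behind its brass gate

ROBOT

A 6-joint arm with a two-finger parallel gripper is mounted at the origin on the work surface. World frame = base frame: x ahead of the robot, y to its left, z up, the work surface at z = 0. Lengths are in mm, angles in degrees, forces in N, time in s.
With the tool pointing down it reaches from about 350 to 850 mm from the base axis. Payload 8.1 kg.
Tool frame: the origin (TCP) lies at the very end of the fingers, on their centre line; the grasp point (between the pads) lies 19 mm behind it; z points along the fingers, y is the line along which they close (so a half turn about z gives the same grasp; the last joint's range is limited). The gripper opens to 85 mm and grips with 20 to 120 N. Pads are 22 mm wide; open, the fingers measure 114 mm over their backs; the gripper's body (76 mm by 85 mm) begins 54 mm behind the grasp point. The pads swing forward as they close: fully open they stand 13 mm farther back than shut.
Start: joints at [63.404, 7.471, 85.268, -0, 87.261, -4.893], TCP at [221.863, 557.478, 231.292] pointing down, gripper open.
Joint ranges: [-169.43, 169.43], [-51.17, 129.36], [1.28, 143.12], [-76.62, 256.62], [0, 156.53], [-152.29, 152.29]. Speed limits (degrees/s): [136.94, 136.94, 159.86, 180, 180, 180].

INTERFACE

Orientations are given as a 3x3 rotation matrix whose columns are the frame's x, y, z axes.
In Python, from bench import bot gives the robot as it stands. The module is installed in compiled form; this text tells all that it offers.
- The arm moves only by the tool servo_tool, never from a script. Its arguments are lists of equal length, an entry for each row: "dp": the shift along the tool's x, y, z normalised to -1 to 1, where 1 is 0.3 m, a list of three; "turn": the turn, a rotation vector about the tool's x, y, z normalised to -1 to 1, where 1 is 120 degrees, a list of three; "hand": the opening, from 0 (shut) to 1 (fully open). In form: {"dp": [[x, y, z], ...], "turn": [[rx, ry, rz], ...], "hand": [hand, ...]}. A call has 1 to 8 rows; each row is the pose to reach, as a shift and turn from the pose commanded when the call began, along the tool's axes at that moment; what a row does not reach only later rows make up. A row lasts 1/10 s, in which the tool goes at most 50 mm and 8.59 degrees, less where a joint would pass 70% of its speed; a pose out of reach is approached as far as the arm can. A call with a number of a shift or a turn outside -1 to 1 is refused whole. A call with a gripper value outside its range is refused whole. The fingers move at their own pace and stop on an object; the grip force is fixed at half the most. Time passes only in rows, so rows that repeat a pose let the fingers close. It gives the time, the measured TCP pose, the force, the opening and the grip force at its end, in the units of the state.
- bot.state(): the state, without advancing time (a new reading comes with each control period).
- bot.get_image(name): name is "side" or "top" or "wrist"; returns a dict with "img" (480x640x3 uint8, blue, green, red), "K" (3x3 intrinsics, pixels), "k1" (the pictures are not rectified: a ray, as slopes to the right and down, at radius r is drawn at 1 + k1 r^2 times it, then the intrinsics apply), "R" (3x3) and "t" (3): a world point X has camera coordinates R X + t. Camera axes: x right, y down, z forward; pixel columns grow to the right and rows downward; lengths in mm; the calibration is good to about 2 mm. A picture is of the moment at which its call begins. There is no depth.
- bot.job_done(): hands the job in; it is judged then, once.
The state is a dict: "time_s": time; "q": joint angles; "qd": joint speeds; "effort": joint torques, N m; "tcp_pos": TCP position; "tcp_rot": TCP orientation; "contact_force": force on the tool from outside, world axes, zero at the start; "torque": the same for the moment, N m; "grip_width": finger opening in mm; "grasp_force": force on a finger pad.
Only numpy, scipy, OpenCV 4.12 (cv2) and the standard library are available. Lean on these libraries where they do the work, as an engineer would, in place of code of your own. Each camera call takes 0.05 s, during which the arm holds its last target. There are 200 camera calls.

TASK

Drop the shelf's brass gate fully open, slide every striker case lying on the table into the bay under the sample of its own colour (teal disc, ivory coin pair, copper ring) until it is fully home, and then shut the gate upright again. Also lay every maroon coin carton level across the narrow bamboo beam, balanced on its middle; leave the other goods where they are.

Things in the scene. Friction and masses are not known exactly. Their poses are not given: they have to be found in the camera images.
- shelf: Low bamboo shelf, fixed. Origin: table level, middle of its mouth plane; x points into the bays, y along the front. Three bays centred at y = -62, 0, 62 mm: each 50 mm wide, 16 mm high, floor 10 mm above the table, from x = 0 to a solid stop at x = 126 mm. 12 mm walls between them have rounded noses at x = 0. Roof: x = 12 to 138 mm, z = 26 to 34 mm. 198 mm wide.
- gate (a joint): Brass gate across the mouths, hinged along its lower edge (shelf x = -8, z = 7.5 mm). 0 = shut (upright); 1.57 = fully open, tipped towards the robot and lying level, upper face 10.5 mm above the table. Plate 192 wide, 42 tall, 6 mm thick. Slight hinge friction: stays put below about 0.3 rad, falls open by itself beyond about 0.5 rad. Starts shut or slightly ajar.
- gate_bar (a point): Middle of the gate's round pull bar (9 mm thick, 140 mm long along the shelf's y), 80 mm from the hinge line, on two arms 60 mm either side of the middle; 33 mm free gap between bar and plate. Gate shut: 87.5 mm above the table; fully open: 7.5 mm above it, at shelf x = -88 mm.
- case_teal: a smoky teal flat striker case: slab 120 (x) x 46 (y) x 12 (z) mm, 80 g, lying flat; origin: centre of its underside. Either end may go first. May be absent.
- case_ivory: an ivory flat striker case: slab 120 (x) x 46 (y) x 12 (z) mm, 80 g, lying flat; origin: centre of its underside. Either end may go first. May be absent.
- case_copper: a copper-brown flat striker case: slab 120 (x) x 46 (y) x 12 (z) mm, 80 g, lying flat; origin: centre of its underside. Either end may go first. May be absent.
- sample_teal: Display sample fixed on the shelf roof (34 mm above the table): one teal disc (a striker, 41 mm across, 9 mm thick). It marks the bay below it for the teal case. Its axes are parallel to the shelf's; its origin (underside) lies on the bay's centre line, 66 mm behind the mouth: straight above the centre of a case pushed fully home.
- sample_ivory: Display sample fixed on the shelf roof (34 mm above the table): two ivory discs (coins, 31 mm across, 8 mm thick) one behind the other. It marks the bay below it for the ivory case. Its axes are parallel to the shelf's; its origin (underside) lies on the bay's centre line, 66 mm behind the mouth: straight above the centre of a case pushed fully home.
- sample_copper: Display sample fixed on the shelf roof (34 mm above the table): a copper ring (52 mm across, 6 mm thick, dark centre). It marks the bay below it for the copper case. Its axes are parallel to the shelf's; its origin (underside) lies on the bay's centre line, 66 mm behind the mouth: straight above the centre of a case pushed fully home.
- carton_a: Maroon coin carton with two gold bands: 120 (x) x 34 (y) x 34 (z) mm, 120 g; origin: centre of its underside. May be absent.
- carton_a_center (a point): Centre of carton_a.
- carton_b: Maroon coin carton with two gold bands: 120 (x) x 34 (y) x 34 (z) mm, 120 g; origin: centre of its underside. May be absent.
- carton_b_center (a point): Centre of carton_b.
- stand: Display stand, fixed: a bamboo beam 240 mm long (its x), 40 mm wide (its y), level top 85 mm above the table, on two posts; dark foot 200 x 80 x 10 mm. Origin: table level, under the middle.
- beam_top (a point): Middle of the beam's top face; axes as the stand's.
- pot: Jute-brown ceramic pot, 90 mm across, 85 mm tall; bystander, leave alone. Origin: centre of its underside.
- striker: Loose teal striker, 41 mm across, 10 mm thick; bystander, leave alone. Origin: centre of its underside.
- coin_a: Loose ivory coin, 32 mm across, 8 mm thick; bystander, leave alone. Origin: centre of its underside.
- coin_b: Loose ivory coin, 32 mm across, 8 mm thick; bystander, leave alone. Origin: centre of its underside.
- pocket_ring: Loose copper pocket ring, 60 mm across, 8 mm thick; bystander, leave alone. Origin: centre of its underside.
- powder_tin: White powder tin, 60 mm across, 120 mm tall; bystander, leave alone. Origin: centre of its underside.
- polish_jar: Amber polish jar, 60 mm across, 80 mm tall; bystander, leave alone. Origin: centre of its underside.
There are look-alikes about, which are no part of the job. Leave any green or purple look-alike of the carton_b alone.

How it is judged:
By the outcome, as a careful person would: the job done as asked, in the order asked, and still so for the second after the job is handed in, with the robot touching nothing.
Of case_teal, case_ivory, case_copper, carton_a, carton_b only 4 to 5 are there at a start; the rules pass over those that are not, and their reading is None.
At some moment in a run one of case_teal, case_ivory, case_copper may be knocked a few centimetres aside while the robot is not near it.
Once in a run the grip may slacken for a moment while it holds something.
It also fails if it takes over 210 s, if anything falls off the work surface, if the arm or the gripper's body presses on something with over 40 N, if the wrist force passes 120 N, or if a joint passes its speed limit or range.

## Working session

There is one attempt and no reset: what is moved stays moved. The work goes in short steps, Python scripts to look and compute and a tool call to move; the robot and the scene stay as the last step left them, time stands still between calls to the robot, and variables do not carry over. Pictures are saved under pics/ and viewed, at most 14 in all, crops included, and the job is handed in when it is done.

Besides the shell and the picture viewer there is one more tool, called after "Emit:" as name(argument=value, ...), one argument or row to a line, values as JSON. servo_tool: Moves the arm, as the interface text tells. Scaled input: -1 to 1 covers 0.3 m each way for a shift and 120 degrees each way for a turn. Its arguments: {"type":"object","properties":{"dp":{"type":"array"},"turn":{"type":"array"},"hand":{"type":"array"}},"required":["dp","turn","hand"]}

```bash
mkdir -p pics; python3 - <<'E'
from bench import bot
import cv2,numpy as np
s=bot.state();print(s['time_s'],s['tcp_pos'],s['tcp_rot'],s['grip_width'])
for n in('top','side','wrist'):
    d=bot.get_image(n);cv2.imwrite(f'pics/{n}0.png',d['img']);np.savez(f'{n}0.npz',**d)
    print(n,np.round(d['K'],1).tolist(),d['k1'],np.round(-d['R'].T@d['t']),np.round(d['R'],2).tolist())
E
```

```text
0.0 [221.60245422 556.98755551 230.23450773] [[-9.29118714e-01  3.69780633e-01 -8.35611413e-04]
 [ 3.69781538e-01  9.29117285e-01 -1.63832389e-03]
 [ 1.70560564e-04 -1.83119106e-03 -9.99998309e-01]] 85.16993431380972
top [[566.4, 0.0, 325.9], [0.0, 566.4, 234.0], [0.0, 0.0, 1.0]] 0.03246033999245157 [ 353.   46. 1244.] [[-0.0, -1.0, 0.02], [-0.99, -0.0, -0.1], [0.1, -0.02, -0.99]]
side [[453.1, 0.0, 322.6], [0.0, 453.1, 237.8], [0.0, 0.0, 1.0]] 0.04078375416960161 [ 220. -720.  940.] [[0.94, -0.34, -0.02], [-0.26, -0.68, -0.68], [0.22, 0.65, -0.73]]
wrist [[336.4, 0.0, 318.9], [0.0, 336.4, 238.9], [0.0, 0.0, 1.0]] -0.009768406245875907 [160. 583. 374.] [[0.37, 0.93, -0.0], [0.9, -0.36, 0.26], [0.24, -0.1, -0.96]]
```

View pics/top0.png

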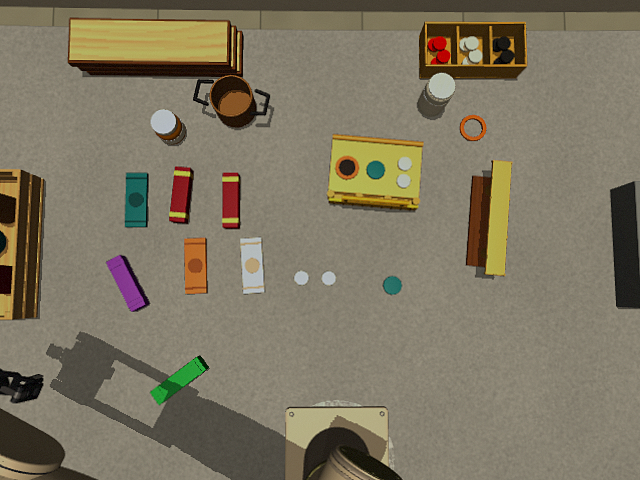

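View pics/side0.png

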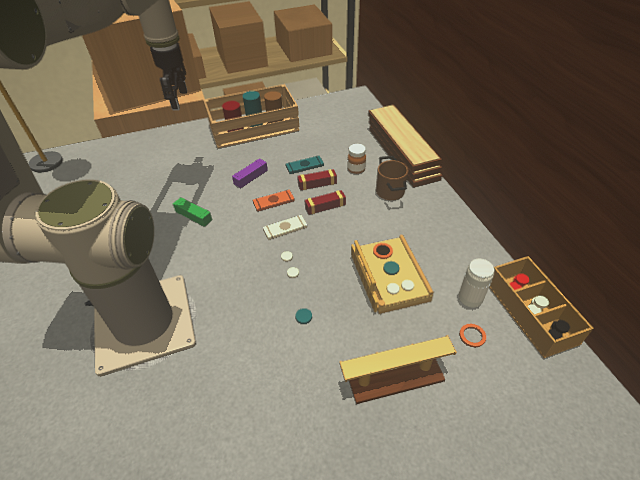

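The top view shows the teal case (136,200), copper case (195,265), ivory case (252,265), maroon cartons (180,195) and (231,200), shelf (375,172) with samples copper, teal, ivory from left to right, and the stand beam (497,218). The look-alikes are purple (127,283) and green (180,380). The side view agrees, with cartons at (317,180) and (325,202).

```bash
cat > h.py <<'E'
import numpy as np,cv2
from scipy.optimize import least_squares
from scipy.spatial.transform import Rotation as Ro
from bench import bot
def snap(n,f=None):
    d=bot.get_image(n)
    if f: cv2.imwrite(f'pics/{f}.png',d['img'])
    return d
def load(f): return dict(np.load(f))
def proj(d,X):
    c=np.atleast_2d(X)@d['R'].T+d['t']; s=c[:,:2]/c[:,2:]
    s=s*(1+d['k1']*(s**2).sum(1,keepdims=True))
    return s*[d['K'][0,0],d['K'][1,1]]+d['K'][:2,2]
def ray(d,uv):
    p=(np.atleast_2d(uv)-d['K'][:2,2])/[d['K'][0,0],d['K'][1,1]]; s=p.copy()
    for _ in range(8): s=p/(1+d['k1']*(s**2).sum(1,keepdims=True))
    return np.c_[s,np.ones(len(s))]@d['R'], -d['R'].T@d['t']
def onz(d,uv,z):
    r,o=ray(d,uv); return o+r*((z-o[2])/r[:,2:])
def tri(obs):
    A=np.zeros((3,3));b=np.zeros(3)
    for d,uv in obs:
        r,o=ray(d,uv);r=r[0]/np.linalg.norm(r[0]);P=np.eye(3)-np.outer(r,r);A+=P;b+=P@o
    return np.linalg.solve(A,b)
def blobs(d,lo,hi,amin=60):
    m=cv2.inRange(cv2.cvtColor(d['img'],cv2.COLOR_BGR2HSV),np.array(lo),np.array(hi))
    m=cv2.morphologyEx(m,cv2.MORPH_CLOSE,np.ones((5,5)))
    c,_=cv2.findContours(m,cv2.RETR_EXTERNAL,cv2.CHAIN_APPROX_NONE)
    return sorted([k for k in c if cv2.contourArea(k)>amin],key=cv2.contourArea,reverse=True)
def rect(d,c,z):
    p=onz(d,c.reshape(-1,2).astype(float),z)[:,:2]
    (x,y),(w,h),a=cv2.minAreaRect(p.astype(np.float32))
    if w<h: a+=90;w,h=h,w
    return np.round([x,y,w,h,(a+90)%180-90],1)
def fitbox(views,size,x0):
    """pose (x,y,yaw) of a box, bottom at z, from its silhouettes: views=[(d,contour)]"""
    L,W,H,z=size
    def res(p):
        c,s=np.cos(p[2]),np.sin(p[2]);out=[]
        P=np.array([[p[0]+c*a-s*b,p[1]+s*a+c*b,z+h] for a in(-L/2,L/2) for b in(-W/2,W/2) for h in(0,H)])
        for d,k in views:
            hull=cv2.convexHull(proj(d,P).astype(np.float32))
            out+=[cv2.pointPolygonTest(hull,(float(u),float(v)),True) for u,v in cv2.convexHull(k).reshape(-1,2)[:, :]]
            kk=cv2.convexHull(k)
            out+=[cv2.pointPolygonTest(kk,(float(u),float(v)),True) for u,v in hull.reshape(-1,2)]
        return out
    r=least_squares(res,x0,x_scale=[1,1,.02],diff_step=1e-4,loss='soft_l1');return r.x,np.sqrt(np.mean(r.fun**2))
def Rd(yaw): # tool down, tool x at world yaw (deg)
    c,s=np.cos(np.radians(yaw)),np.sin(np.radians(yaw)); return np.array([[c,s,0],[s,-c,0],[0,0,-1.]])
def plan(wps,start=None):
    """wps: (x,y,z,yaw of tool x); prints one call's dp/turn per waypoint, each from the previous"""
    if start is None:
        s=bot.state();p,R=np.array(s['tcp_pos']),np.array(s['tcp_rot'])
    else: p,R=np.array(start[:3],float),Rd(start[3])
    for w in wps:
        q,S=np.array(w[:3],float),Rd(w[3]); dp=R.T@(q-p)/300; t=Ro.from_matrix(R.T@S).as_rotvec(degrees=True)/120
        print(w,'dp',np.round(dp,4).tolist(),'turn',np.round(t,4).tolist(),'rows>=%.1f'%max(np.linalg.norm(dp)*6,np.linalg.norm(t)*120/8.59)); p,R=q,S
E
cat > m.py <<'E'
from h import *
T=load('top0.npz');S=load('side0.npz')
C={'teal':((80,120,50),(100,255,160)),'maroon':((170,120,40),(180,255,200)),'maroon2':((0,150,60),(4,255,190)),'orange':((5,150,120),(15,255,255)),'gold':((24,120,120),(32,255,255)),'white':((0,0,180),(180,60,255))}
for n,d,z in(('top',T,12),('side',S,12)):
    for k,(lo,hi) in C.items():
        for c in blobs(d,lo,hi)[:9]:
            m=c.reshape(-1,2).mean(0).round();print(n,k,m,cv2.contourArea(c),rect(d,c,z).tolist())
E
python3 m.py
```

```text
top teal [136. 200.] 1045.5 [552.5, 436.6, 116.8, 44.3, 0.4]
top teal [392. 285.] 222.0 [366.1, -121.1, 39.1, 34.6, -90.0]
top teal [375. 169.] 219.0 [620.9, -87.7, 38.2, 37.7, -44.8]
top maroon [230. 199.] 509.5 [554.2, 231.3, 75.7, 32.8, 0.8]
top maroon [180. 194.] 498.0 [565.6, 342.0, 77.2, 34.1, -4.6]
top maroon2 [230. 201.] 351.5 [552.0, 231.2, 75.2, 32.8, 0.9]
top maroon2 [438.  51.] 350.5 [895.6, -232.0, 63.7, 43.5, 9.5]
top maroon2 [179. 194.] 292.0 [565.7, 342.6, 78.3, 33.5, -4.8]
top orange [195. 265.] 1081.0 [408.9, 305.6, 119.0, 45.0, 2.8]
top orange [237.  97.] 570.5 [780.3, 219.7, 92.4, 58.7, -28.4]
top orange [473. 127.] 485.5 [717.7, -305.4, 56.2, 54.8, -89.9]
top orange [347. 167.] 385.0 [626.4, -24.6, 49.6, 48.7, -0.1]
top gold [168.  43.] 5733.0 [910.7, 403.7, 376.7, 109.3, 86.8]
top gold [374. 176.] 5002.0 [612.8, -86.0, 201.0, 138.6, 85.2]
top gold [498. 217.] 1885.5 [515.5, -357.5, 252.3, 39.2, -5.4]
top gold [230. 179.] 62.0 [598.5, 233.0, 35.1, 8.9, -89.8]
top white [252. 265.] 993.5 [409.8, 183.1, 116.5, 43.3, 3.5]
top white [441.  85.] 470.5 [814.0, -237.9, 
[... 758 characters left out ...]
46.6, 2.2]
side orange [382. 250.] 216.0 [632.0, -3.1, 51.9, 50.6, -20.8]
side orange [376. 392.] 177.5 [449.8, -361.6, 93.7, 15.9, -5.9]
side gold [389. 266.] 2042.0 [627.6, -71.7, 196.5, 112.4, 85.1]
side gold [396. 357.] 1726.0 [529.1, -302.8, 255.3, 39.2, -5.5]
side white [284. 225.] 435.0 [409.7, 182.4, 119.8, 46.4, 4.6]
side white [481. 269.] 402.0 [842.5, -153.1, 75.5, 57.6, 55.9]
side white [538. 304.] 191.0 [906.1, -291.8, 59.0, 31.3, 21.0]
side white [400. 286.] 168.0 [621.8, -129.1, 67.7, 30.3, -5.9]
side white [357. 148.] 114.5 [746.5, 448.8, 55.8, 53.2, -82.1]
side white [293. 271.] 75.5 [380.7, 12.7, 30.1, 29.1, -43.0]
side white [286. 255.] 66.5 [381.1, 72.8, 29.3, 27.1, 72.9]
```

```bash
python3 - <<'E'
import cv2
a=cv2.imread('pics/top0.png')[120:290,315:525];b=cv2.imread('pics/side0.png')[230:410,335:465]
cv2.imwrite('pics/c1.png',cv2.hconcat([cv2.resize(a,(480,389),interpolation=2),cv2.resize(b,(281,389),interpolation=2)]))
E
```

```text
(no output)
```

View pics/c1.png

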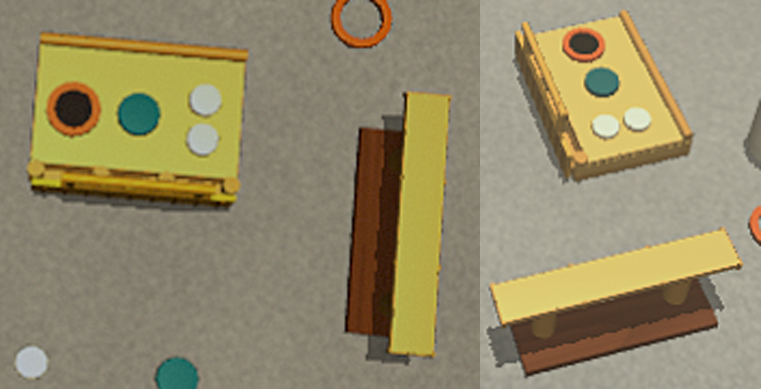

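The crop shows the gate upright at the near side of the shelf, the samples copper, teal and ivory from left to right on the roof, and the stand beam's top clear.

```bash
cat > m2.py <<'E'
from h import *
T=load('top0.npz');S=load('side0.npz')
def cen(c): 
    M=cv2.moments(c);return np.array([M['m10']/M['m00'],M['m01']/M['m00']])
def pick(d,lo,hi,near): return min(blobs(d,lo,hi,30),key=lambda c:np.linalg.norm(cen(c)-near))
o=((5,150,120),(15,255,255));t=((80,120,40),(100,255,160));w=((0,0,180),(180,60,255));mr=((0,150,50),(5,255,190))
for n,c,a,b in(('cop',o,(347,167),(382,250)),('teal',t,(375,169),(392,268)),('ivo',w,(404,171),(400,286)),('caseC',o,(195,265),(273,199)),('caseI',w,(252,265),(284,225)),('caseT',t,(136,200),(304,164)),('striker',t,(392,285),(303,315))):
    print(n,np.round(tri([(T,cen(pick(T,*c,a))),(S,cen(pick(S,*c,b)))]),1))
g=((24,120,120),(32,255,255))
kT=pick(T,*g,(498,217));kS=pick(S,*g,(396,357))
print('beam',rect(T,kT,85),rect(S,kS,85))
# gate bar: ends of bar in top view and in side view, zoomed crop
E
python3 m2.py
python3 - <<'E'
from h import *
T=load('top0.npz')
# predicted shelf outline and bar, overlay
E
```

```text
cop [620.6 -22.6  37. ]
teal [493.9 -94.8   5.6]
ivo [ 610.7 -146.4   39.2]
caseC [408.8 306.8   7.2]
caseI [409.4 183.3  10.5]
caseT [445.3 332.2 349.1]
striker [ 366.5 -121.9    6.9]
beam [ 505.9 -333.6  237.4   36.9   -5.4] [ 504.8 -335.6  235.2   36.1   -5.5]
```

```bash
cat >> h.py <<'E'
SH=[549.8,-79.2,-4.6]
def sh(x,y): 
    a=np.radians(SH[2]);return SH[0]+np.cos(a)*x-np.sin(a)*y, SH[1]+np.sin(a)*x+np.cos(a)*y
E
python3 - <<'E'
from h import *
y=175.4
plan([(310,330,250,y),(410,100,250,y),(*sh(-40,0),250,y)])
E
```

```text
(310, 330, 250, 175.4) dp [-0.5535, -0.5945, -0.0644] turn [-0.0007, -0.0002, -0.1425] rows>=4.9
(410, 100, 250, 175.4) dp [-0.3937, -0.7375, 0.0] turn [0.0, 0.0, 0.0] rows>=5.0
(np.float64(509.92884486175006), np.float64(-75.99204302684565), 250, 175.4) dp [-0.3791, -0.558, 0.0] turn [0.0, 0.0, 0.0] rows>=4.0
```

Emit:
servo_tool(
  dp=[
    [-0.5535,-0.5945,-0.0644],
    [-0.5535,-0.5945,-0.0644],
    [-0.5535,-0.5945,-0.0644],
    [-0.5535,-0.5945,-0.0644],
    [-0.5535,-0.5945,-0.0644],
    [-0.5535,-0.5945,-0.0644],
    [-0.5535,-0.5945,-0.0644],
  ],
  turn=[
    [0,0,-0.1425],
    [0,0,-0.1425],
    [0,0,-0.1425],
    [0,0,-0.1425],
    [0,0,-0.1425],
    [0,0,-0.1425],
    [0,0,-0.1425],
  ],
  hand=[0,0,0,0,0,0,0],
)

```text
time_s: 0.85
tcp_pos: [310.7, 329.7, 250.8]
tcp_rot: [[-0.997, 0.083, 0.0], [0.083, 0.997, 0.001], [-0.0, 0.001, -1.0]]
contact_force: [0.5, 0.1, -0.0]
grip_width: -0.2
grasp_force: 0.0
```

Emit:
servo_tool(
  dp=[
    [-0.394,-0.7375,0],
    [-0.394,-0.7375,0],
    [-0.394,-0.7375,0],
    [-0.394,-0.7375,0],
    [-0.394,-0.7375,0],
    [-0.394,-0.7375,0],
    [-0.394,-0.7375,0],
  ],
  turn=[
    [0,0,0],
    [0,0,0],
    [0,0,0],
    [0,0,0],
    [0,0,0],
    [0,0,0],
    [0,0,0],
  ],
  hand=[0,0,0,0,0,0,0],
)

```text
time_s: 1.55
tcp_pos: [410.5, 100.3, 250.2]
tcp_rot: [[-0.997, 0.082, -0.001], [0.082, 0.997, 0.001], [0.001, 0.0, -1.0]]
contact_force: [-1.0, 0.5, -0.4]
grip_width: 0.1
grasp_force: 0.0
```

Emit:
servo_tool(
  dp=[
    [-0.379,-0.558,0],
    [-0.379,-0.558,0],
    [-0.379,-0.558,0],
    [-0.379,-0.558,0],
    [-0.379,-0.558,0],
    [-0.379,-0.558,0],
    [-0.379,-0.558,0],
  ],
  turn=[
    [0,0,0],
    [0,0,0],
    [0,0,0],
    [0,0,0],
    [0,0,0],
    [0,0,0],
    [0,0,0],
  ],
  hand=[0,0,0,0,0,0,0],
)

```text
time_s: 2.25
tcp_pos: [510.1, -73.2, 250.3]
tcp_rot: [[-0.997, 0.078, -0.001], [0.078, 0.997, 0.001], [0.001, 0.001, -1.0]]
contact_force: [-0.1, 0.3, 0.1]
grip_width: -0.0
grasp_force: 0.0
```

```bash
python3 - <<'E'
from h import *
d=snap('wrist','w1');np.savez('w1.npz',**d)
s=bot.state();print(s['time_s'],s['tcp_pos'],s['tcp_rot'].round(3) if hasattr(s['tcp_rot'],'round') else s['tcp_rot'],s['grip_width'],s['contact_force'])
E
```

```text
2.3 [510.03273002 -73.24190137 250.55744726] [[-0.997  0.077 -0.   ]
 [ 0.077  0.997  0.001]
 [ 0.     0.001 -1.   ]] 0.18423857059586676 [-0.20339552 -0.63623629 -0.74187844]
```

View pics/w1.png

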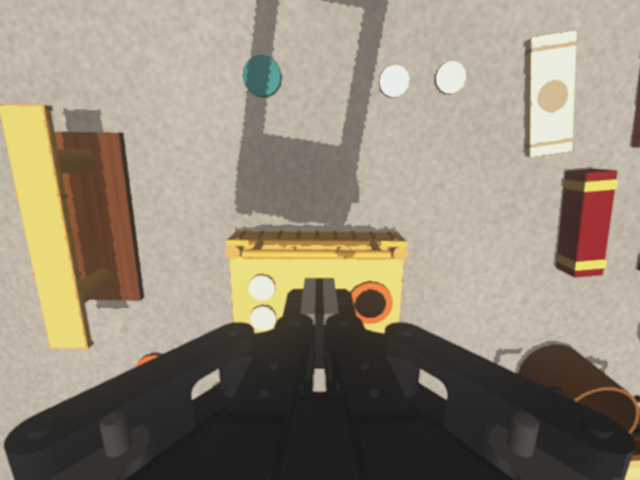

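The wrist view shows the gate bar at row ~236 (columns 230–405), the ivory sample coins at (261,287) and (262,318), the copper ring at (370,302), the ivory case at (552,95), the carton at (587,222) and the beam at left.

```bash
cat >> h.py <<'E'
def cen(c): 
    M=cv2.moments(c);return np.array([M['m10']/M['m00'],M['m01']/M['m00']])
def pick(d,col,near): return min(blobs(d,*col,30),key=lambda c:np.linalg.norm(cen(c)-near))
o=((5,150,120),(15,255,255));t=((80,120,40),(100,255,160));w=((0,0,180),(180,60,255));mr=((0,150,50),(5,255,190));g=((24,90,120),(32,255,255))
E
python3 - <<'E'
from h import *
T=load('top0.npz');W=load('w1.npz');S=load('side0.npz')
a=cen(pick(W,o,(370,302)));print('ring',a,onz(W,a,40),tri([(W,a),(T,cen(pick(T,o,(347,167)))),(S,cen(pick(S,o,(382,250))))]))
b=(cen(pick(W,w,(261,287)))+cen(pick(W,w,(262,318))))/2;print('iv',b,onz(W,b,42),tri([(W,b),(T,cen(pick(T,w,(404,171))))]))
k=pick(W,w,(552,95));print('ivcase',rect(W,k,12),tri([(W,cen(k)),(T,cen(pick(T,w,(252,265))))]))
k=pick(W,g,(50,220));print('beam',rect(W,k,85),cen(k),tri([(W,cen(k)),(T,cen(pick(T,g,(498,217))))]))
k=pick(W,t,(262,76));print('striker',onz(W,cen(k),10))
print('bar ends z87',onz(W,[[230,236],[405,236]],87.5), 'pred shut bar',proj(W,[[*sh(-8,70),87.5],[*sh(-8,-70),87.5]]))
y=175.4
plan([(*sh(15,0),120,y),(*sh(15,0),62,y),(*sh(-75,0),62,y),(*sh(-75,0),120,y)])
E
```

```text
ring [372.44847486 300.29321242] [[617.81333419 -18.23384162  40.        ]] [620.85915349 -20.41703508  35.18221584]
iv [261.84565233 302.75847823] [[ 610.10985793 -144.84060223   42.        ]] [ 611.93113276 -146.32014957   37.91742714]
ivcase [561.8 133.7 540.  335.4   9.7] [452.92294409 183.41797624 -45.04327469]
beam [ 506.9 -333.7  237.    38.2   -5.1] [ 42.53967721 222.19842335] [ 498.08327887 -334.12181812   83.07029645]Traceback (most recent call last):
  File "<stdin>", line 7, in <module>
  File "h.py", line 63, in pick
    def pick(d,col,near): return min(blobs(d,*col,30),key=lambda c:np.linalg.norm(cen(c)-near))
                                 ~~~^^^^^^^^^^^^^^^^^^^^^^^^^^^^^^^^^^^^^^^^^^^^^^^^^^^^^^^^^^^
ValueError: min() iterable argument is empty
```

```bash
python3 - <<'E'
from h import *
W=load('w1.npz')
print('bar ends z87',onz(W,[[230,236],[405,236]],87.5), 'pred shut bar',proj(W,[[*sh(-8,70),87.5],[*sh(-8,-70),87.5]]))
y=175.4
plan([(*sh(15,0),120,y),(*sh(15,0),62,y),(*sh(-75,0),62,y),(*sh(-75,0),120,y)])
E
```

```text
bar ends z87 [[ 517.98276249 -156.39247228   87.5       ]
 [ 530.70533559    8.15692978   87.5       ]] pred shut bar [[387.45725158 254.17540893]
 [241.13116164 253.7515786 ]]
(np.float64(564.7516831768437), np.float64(-80.40298386493289), 120, 175.4) dp [-0.1838, -0.01, 0.4351] turn [0.0003, -0.0001, 0.0014] rows>=2.8
(np.float64(564.7516831768437), np.float64(-80.40298386493289), 62, 175.4) dp [0.0, 0.0, 0.1933] turn [0.0, 0.0, 0.0] rows>=1.2
(np.float64(475.0415841157814), np.float64(-73.18508067533558), 62, 175.4) dp [0.3, 0.0, 0.0] turn [0.0, 0.0, 0.0] rows>=1.8
(np.float64(475.0415841157814), np.float64(-73.18508067533558), 120, 175.4) dp [0.0, 0.0, -0.1933] turn [0.0, 0.0, 0.0] rows>=1.2
```

Emit:
servo_tool(
  dp=[
    [-0.184,-0.01,0],
    [-0.184,-0.01,0.2],
    [-0.184,-0.01,0.435],
    [-0.184,-0.01,0.5],
    [-0.184,-0.01,0.56],
    [-0.184,-0.01,0.628],
    [-0.184,-0.01,0.628],
    [-0.184,-0.01,0.628],
  ],
  turn=[
    [0,0,0],
    [0,0,0],
    [0,0,0],
    [0,0,0],
    [0,0,0],
    [0,0,0],
    [0,0,0],
    [0,0,0],
  ],
  hand=[0,0,0,0,0,0,0,0],
)

```text
time_s: 3.1
tcp_pos: [564.9, -81.7, 62.9]
tcp_rot: [[-0.997, 0.079, -0.0], [0.079, 0.997, 0.0], [0.0, 0.0, -1.0]]
contact_force: [-0.0, -0.0, 0.7]
grip_width: 0.3
grasp_force: 0.0
```

Emit:
servo_tool(
  dp=[
    [0.04,0,0],
    [0.08,0,0],
    [0.12,0,0],
    [0.16,0,0],
    [0.2,0,0],
    [0.24,0,0],
    [0.28,0,0],
    [0.3,0,0],
  ],
  turn=[
    [0,0,0],
    [0,0,0],
    [0,0,0],
    [0,0,0],
    [0,0,0],
    [0,0,0],
    [0,0,0],
    [0,0,0],
  ],
  hand=[0,0,0,0,0,0,0,0],
)

```text
time_s: 3.9
tcp_pos: [475.9, -75.6, 64.3]
tcp_rot: [[-0.997, 0.08, 0.003], [0.08, 0.997, -0.001], [-0.003, -0.001, -1.0]]
contact_force: [-0.4, 0.2, 1.1]
grip_width: 0.2
grasp_force: 0.0
```

Emit:
servo_tool(
  dp=[
    [0,0,0],
    [0,0,-0.1],
    [0,0,-0.3],
    [0,0,-0.45],
    [0,0,-0.627],
    [0,0,-0.627],
  ],
  turn=[
    [0,0,0],
    [0,0,0],
    [0,0,0],
    [0,0,0],
    [0,0,0],
    [0,0,0],
  ],
  hand=[0,0,0,0,0,0],
)

```text
time_s: 4.5
tcp_pos: [479.1, -76.6, 259.1]
tcp_rot: [[-0.997, 0.08, 0.013], [0.08, 0.997, -0.003], [-0.013, -0.002, -1.0]]
contact_force: [-0.6, 0.4, -0.3]
grip_width: 0.0
grasp_force: 0.0
```

```bash
python3 - <<'E'
from h import *
d=snap('wrist');np.savez('w2.npz',**d);t0=snap('top');np.savez('top1.npz',**t0)
s=bot.state();print(s['time_s'],s['tcp_pos'],s['grip_width'],s['contact_force'])
cv2.imwrite('pics/c2.png',cv2.hconcat([d['img'][40:360,100:500],cv2.resize(t0['img'][120:290,315:525],(395,320),interpolation=2)]))
E
```

```text
4.6 [477.36733637 -76.20150825 253.96018432] -0.003508958236836352 [ 0.00603563  0.01277488 -0.4018477 ]
```

View pics/c2.png

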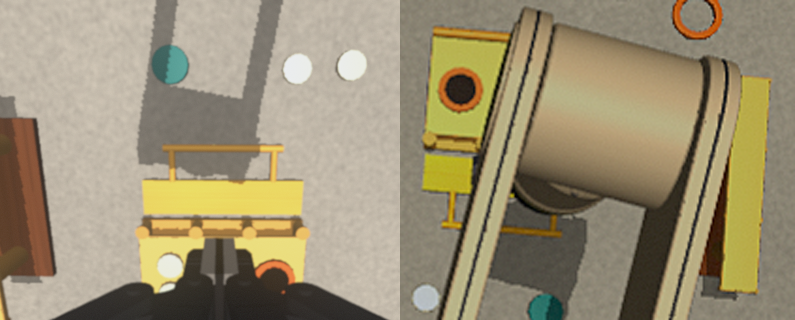

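The gate now lies open: bar at crop row 147 (full-image (263,187)–(382,187)), plate edge at full row 220, wall noses at full row 273.

```bash
python3 - <<'E'
from h import *
W=load('w2.npz')
hsv=cv2.cvtColor(W['img'],cv2.COLOR_BGR2HSV)
m=cv2.inRange(hsv,np.array((22,120,150)),np.array((34,255,255)));m[:195]=0;m[258:]=0;m[:,:200]=0;m[:,460:]=0
m=cv2.morphologyEx(m,cv2.MORPH_OPEN,np.ones((5,5)))
c=max(cv2.findContours(m,0,1)[0],key=cv2.contourArea)
print('plate',cv2.boundingRect(c),rect(W,c,10.5))
r=rect(W,c,10.5); 
p=onz(W,[[263,187],[382,187],[322.5,187]],7.5+4);print('bar',p.round(1), np.degrees(np.arctan2(*(p[1]-p[0])[:2])))
print('nose z26',onz(W,[[243,273],[403,273]],26).round(1),'z34',onz(W,[[243,273],[403,273]],34).round(1))
for q in((-88,0),(-50,0),(-29,0),(6,93),(6,-93),(66,62)): print(q,np.round(sh(*q),1))
# object measurements, top image 1
T=load('top0.npz')
for n,k in(('teal',pick(T,t,(136,200))),('cop',pick(T,o,(195,265))),('iv',pick(T,w,(252,265)))):
    r=rect(T,k,12);print(n,r,fitbox([(T,k)],(120,46,12,0),[r[0],r[1],np.radians(r[4])]))
E
```

```text
plate (243, 220, 160, 35) [520.8 -75.2 191.4  42.5  85.1]
bar [[ 455.4 -138.8   11.5]
 [ 466.3   -1.6   11.5]
 [ 460.8  -70.2   11.5]] 4.523038904467973
nose z26 [[ 553.9 -173.    26. ]
 [ 568.9   18.2   26. ]] z34 [[ 550.8 -170.8   34. ]
 [ 565.6   16.3   34. ]]
(-88, 0) [462.1 -72.1]
(-50, 0) [500.  -75.2]
(-29, 0) [520.9 -76.9]
(6, 93) [563.2  13. ]
(6, -93) [ 548.3 -172.4]
(66, 62) [620.6 -22.7]
teal [5.525e+02 4.366e+02 1.168e+02 4.440e+01 4.000e-01] (array([5.52500000e+02, 4.36600000e+02, 6.98131701e-03]), np.float64(1.4952598175903413))
cop [408.9 305.6 119.   45.    2.8] (array([4.09150498e+02, 3.07052815e+02, 3.32341446e-02]), np.float64(0.965318141973275))
iv [409.8 183.1 116.5  43.3   3.5] (array([4.09475621e+02, 1.84706667e+02, 6.49084591e-02]), np.float64(1.1800206859866995))
```

```bash
sed -i 's/^SH=.*/SH=[549.8,-78.2,-4.7]/' h.py; python3 - <<'E'
from h import *
plan([(490,150,230,180),(490,245,230,180)])
E
```

```text
(490, 150, 230, 180) dp [0.0189, 0.7551, 0.0788] turn [-0.0007, 0.0032, -0.0383] rows>=4.6
(490, 245, 230, 180) dp [0.0, 0.3167, 0.0] turn [0.0, 0.0, 0.0] rows>=1.9
```

Emit:
servo_tool(
  dp=[
    [0.019,0.755,0.079],
    [0.019,0.755,0.079],
    [0.019,0.755,0.079],
    [0.019,0.755,0.079],
    [0.019,0.755,0.079],
  ],
  turn=[
    [0,0.003,-0.038],
    [0,0.003,-0.038],
    [0,0.003,-0.038],
    [0,0.003,-0.038],
    [0,0.003,-0.038],
  ],
  hand=[1,1,1,1,1],
)

```text
time_s: 5.1
tcp_pos: [486.2, 153.7, 223.8]
tcp_rot: [[-1.0, -0.001, -0.01], [-0.001, 1.0, 0.0], [0.01, 0.0, -1.0]]
contact_force: [0.5, -0.1, 0.6]
grip_width: 72.3
grasp_force: 0.0
```

Emit:
servo_tool(
  dp=[
    [0,0.317,0],
    [0,0.317,0],
    [0,0.317,0],
    [0,0.317,0],
    [0,0.317,0],
  ],
  turn=[
    [0,0,0],
    [0,0,0],
    [0,0,0],
    [0,0,0],
    [0,0,0],
  ],
  hand=[1,1,1,1,1],
)

```text
time_s: 5.6
tcp_pos: [487.3, 244.6, 225.2]
tcp_rot: [[-1.0, 0.001, -0.008], [0.001, 1.0, -0.001], [0.008, -0.001, -1.0]]
contact_force: [0.3, -0.5, 0.1]
grip_width: 85.6
grasp_force: 0.0
```

```bash
python3 - <<'E'
from h import *
d=snap('wrist','w3');np.savez('w3.npz',**d)
s=bot.state();print(s['time_s'],s['tcp_pos'],s['tcp_rot'],s['grip_width'])
for n,p,c in(('cop',(409,306,12),o),('iv',(409.5,184,12),w)):
    k=pick(d,c,proj(d,[p])[0]);r=rect(d,k,12);print(n,cen(k),r,fitbox([(d,k)],(120,46,12,0),[r[0],r[1],np.radians(r[4])]))
for n,p in(('cA',(554,232,34)),('cB',(565,342,34)),('teal',(552,436,12))): print(n,proj(d,[p]))
E
```

```text
5.65 [487.60444655 244.29655827 225.62069469] [[-9.99969130e-01  1.89167392e-03 -7.62629100e-03]
 [ 1.89687843e-03  9.99997973e-01 -6.75268200e-04]
 [ 7.62499815e-03 -6.89713502e-04 -9.99970691e-01]] 85.61215775648691
cop [378.51729299 133.84245974] [409.7 306.5 117.8  44.8   2.6] (array([4.10194930e+02, 3.07400614e+02, 2.44951738e-02]), np.float64(1.6710690884914037))
iv [253.2721021   71.66983949] [360.4 183.5 146.9  89.9  20.8] (array([350.07316413, 193.04543847,   0.49149669]), np.float64(20.286041316097236))
cA [[306.01958275 278.15200095]]
cB [[408.58550385 287.72427636]]
teal [[487.48708237 269.22079492]]
```

View pics/w3.png

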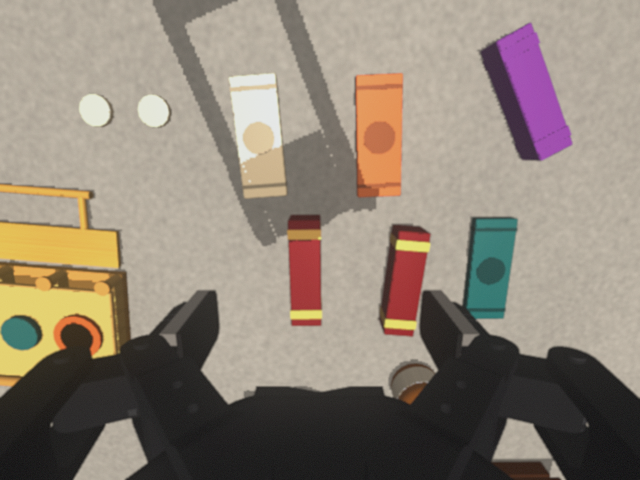

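This one view shows all five: ivory case (258,135), copper case (379,134), teal case (491,267), maroon cartons (306,275) and (406,283). The purple look-alike is at (527,92).

```bash
python3 - <<'E'
from h import *
d=load('w3.npz');T=load('top0.npz');S=load('side0.npz')
def q(n,c,z):
    p=onz(d,np.array(c,float),z)[:,:2];(x,y),(a,b),an=cv2.minAreaRect(p.astype(np.float32));print(n,p.mean(0).round(1),round(a,1),round(b,1),round(an,1))
q('iv',[(230,77),(275,73),(286,194),(245,197)],12)
q('cop',[(357,75),(403,74),(401,195),(358,195)],12)
q('cA',[(289,231),(321,231),(322,325),(291,325)],34)
q('cB',[(396,238),(430,240),(414,335),(384,332)],34)
q('teal',[(475,219),(516,219),(503,317),(466,316)],12)
for n,k,c,a,b in(('iv',np.mean([(230,77),(275,73),(286,194),(245,197)],0),w,(252,265),(284,225)),('cop',cen(pick(d,o,(379,134))),o,(195,265),(273,199))):
    print(n,'tri',tri([(d,k),(T,cen(pick(T,c,a))),(S,cen(pick(S,c,b)))]).round(1))
for n,uw,ut,us in(('cA',(305.7,278),(231,200),(325,197)),('cB',(406,286),(181,194),(317,176))): print(n,'tri W,T',tri([(d,uw),(T,ut)]).round(1),tri([(d,uw),(T,ut),(S,us)]).round(1))
print('shelf check: ring',onz(d,[[77,335]],40),sh(66,62),'plate corner',onz(d,[[118,231]],10.5),sh(-50,96),'bar end',onz(d,[[91,194]],11),sh(-88,70))
E
```

```text
iv [410.  184.9] 118.3 44.3 4.0
cop [409.5 307.7] 119.0 45.7 2.1
cA [555.9 231.7] 107.0 34.3 0.0
cB [565.4 339. ] 35.4 110.2 85.6
teal [552.5 438.7] 118.2 44.7 1.1
iv tri [408.8 183.8   9.9]
cop tri [407.8 306.7   7.8]
cA tri W,T [550.2 229.2  37. ] [550.6 229.2  35.9]
cB tri W,T [559.1 333.9  43.8] [563.  337.1  30.2]
shelf check: ring [[618.84999453 -21.16967571  40.        ]] (np.float64(620.6582550650529), np.float64(-21.81642358686444)) plate corner [[507.9879496   24.49397526  10.5       ]] (np.float64(507.83422748758204), np.float64(21.574114566033558)) bar end [[467.16560675   1.8929991   11.        ]] (np.float64(467.8316055641156), np.float64(-1.2247941632938506))
```

```bash
python3 - <<'E'
from h import *
plan([(379.6,182.4,60,183.9),(379.6,182.4,2.5,183.9)])
E
```

```text
(379.6, 182.4, 60, 183.9) dp [0.3554, -0.2066, 0.5549] turn [-0.0002, -0.0037, -0.0334] rows>=4.1
(379.6, 182.4, 2.5, 183.9) dp [0.0, 0.0, 0.1917] turn [0.0, 0.0, 0.0] rows>=1.2
```

Emit:
servo_tool(
  dp=[
    [0.355,-0.207,0.555],
    [0.355,-0.207,0.555],
    [0.355,-0.207,0.555],
    [0.355,-0.207,0.555],
    [0.355,-0.207,0.555],
    [0.355,-0.207,0.555],
    [0.355,-0.207,0.555],
  ],
  turn=[
    [0,-0.004,-0.033],
    [0,-0.004,-0.033],
    [0,-0.004,-0.033],
    [0,-0.004,-0.033],
    [0,-0.004,-0.033],
    [0,-0.004,-0.033],
    [0,-0.004,-0.033],
  ],
  hand=[1,1,1,1,1,1,1],
)

```text
time_s: 6.35
tcp_pos: [382.6, 183.7, 62.9]
tcp_rot: [[-0.998, -0.067, 0.006], [-0.067, 0.998, 0.002], [-0.006, 0.001, -1.0]]
contact_force: [0.2, -0.2, 0.2]
grip_width: 85.7
grasp_force: 0.0
```

```bash
python3 - <<'E'
from h import *
print(bot.state()['tcp_pos'])
plan([(379.6,182.4,2.5,183.9)])
E
```

```text
[382.55913181 183.70421962  62.85202865]
(379.6, 182.4, 2.5, 183.9) dp [0.0113, -0.0039, 0.2011] turn [0.0006, 0.0028, -0.0005] rows>=1.2
```

Emit:
servo_tool(
  dp=[
    [0.011,-0.004,0.08],
    [0.011,-0.004,0.15],
    [0.011,-0.004,0.2],
    [0.011,-0.004,0.2],
    [0.011,-0.004,0.2],
    [0.011,-0.004,0.2],
  ],
  turn=[
    [0,0.003,0],
    [0,0.003,0],
    [0,0.003,0],
    [0,0.003,0],
    [0,0.003,0],
    [0,0.003,0],
  ],
  hand=[1,1,1,1,1,0.3],
)

```text
time_s: 6.95
tcp_pos: [379.3, 182.8, 2.8]
tcp_rot: [[-0.998, -0.068, -0.001], [-0.068, 0.998, 0.001], [0.001, 0.001, -1.0]]
contact_force: [0.2, 0.4, 0.3]
grip_width: 73.4
grasp_force: 0.0
```

Emit:
servo_tool(
  dp=[
    [0,0,0],
    [0,0,0],
    [0,0,0],
    [0,0,0],
    [0,0,0],
    [0,0,0],
  ],
  turn=[
    [0,0,0],
    [0,0,0],
    [0,0,0],
    [0,0,0],
    [0,0,0],
    [0,0,0],
  ],
  hand=[0,0,0,0,0,0],
)

```text
time_s: 7.55
tcp_pos: [378.1, 182.4, 2.1]
tcp_rot: [[-0.998, -0.068, -0.002], [-0.068, 0.998, 0.001], [0.002, 0.001, -1.0]]
contact_force: [-2.9, -0.8, 8.2]
grip_width: 44.4
grasp_force: 60.8
```

```bash
python3 - <<'E'
from h import *
plan([(379.6,182.4,80,183.9),(*sh(-125,-62),80,175.3),(*sh(-125,-62),25,175.3)],start=(379.3,182.6,2.5,183.9))
E
```

```text
(379.6, 182.4, 80, 183.9) dp [-0.001, -0.0007, -0.2583] turn [0.0, 0.0, 0.0] rows>=1.6
(np.float64(420.14013911268285), np.float64(-129.74920440396315), 80, 175.3) dp [-0.0641, -1.0473, 0.0] turn [0.0, 0.0, 0.0717] rows>=6.3
(np.float64(420.14013911268285), np.float64(-129.74920440396315), 25, 175.3) dp [0.0, 0.0, 0.1833] turn [0.0, 0.0, 0.0] rows>=1.1
```

Emit:
servo_tool(
  dp=[
    [0,0,-0.05],
    [0,0,-0.15],
    [0,0,-0.26],
    [-0.01,-0.15,-0.26],
    [-0.02,-0.3,-0.26],
    [-0.032,-0.45,-0.26],
    [-0.032,-0.52,-0.26],
    [-0.032,-0.52,-0.26],
  ],
  turn=[
    [0,0,0],
    [0,0,0],
    [0,0,0],
    [0,0,0],
    [0,0,0],
    [0,0,0],
    [0,0,0],
    [0,0,0],
  ],
  hand=[0,0,0,0,0,0,0,0],
)

```text
time_s: 8.35
tcp_pos: [398.0, 24.8, 79.2]
tcp_rot: [[-0.998, -0.065, -0.003], [-0.065, 0.998, -0.001], [0.003, -0.0, -1.0]]
contact_force: [0.2, 0.7, -1.1]
grip_width: 43.9
grasp_force: 61.8
```

Emit:
servo_tool(
  dp=[
    [-0.01,-0.15,0],
    [-0.02,-0.3,0],
    [-0.032,-0.45,0],
    [-0.032,-0.527,0],
    [-0.032,-0.527,0.1],
    [-0.032,-0.527,0.18],
    [-0.032,-0.527,0.18],
    [-0.032,-0.527,0.18],
  ],
  turn=[
    [0,0,0.02],
    [0,0,0.04],
    [0,0,0.072],
    [0,0,0.072],
    [0,0,0.072],
    [0,0,0.072],
    [0,0,0.072],
    [0,0,0.072],
  ],
  hand=[0,0,0,0,0,0,0,0],
)

```text
time_s: 9.15
tcp_pos: [417.6, -129.1, 24.7]
tcp_rot: [[-0.997, 0.082, -0.005], [0.082, 0.997, 0.001], [0.005, 0.0, -1.0]]
contact_force: [0.4, 0.0, -0.1]
grip_width: 43.5
grasp_force: 61.8
```

```bash
python3 - <<'E'
from h import *
d=snap('wrist','w4');np.savez('w4.npz',**d);T=snap('top');np.savez('t4.npz',**T)
s=bot.state();print(s['time_s'],s['tcp_pos'],s['grip_width'],s['contact_force'])
cv2.imwrite('pics/c4.png',cv2.hconcat([d['img'][:400,60:580],cv2.resize(T['img'][130:290,330:440],(275,400),interpolation=2)]))
plan([(*sh(-125,-62),15,175.3),(*sh(-50,-62),15,175.3)])
E
```

```text
9.25 [ 419.00530301 -129.86227466   26.08100801] 43.929686956435404 [-0.49923412  0.49689304 -0.10795214]
(np.float64(420.14013911268285), np.float64(-129.74920440396315), 15, 175.3) dp [-0.0038, 0.0007, 0.0369] turn [-0.0004, -0.001, 0.0002] rows>=0.2
(np.float64(494.8879431240356), np.float64(-135.89459255121622), 15, 175.3) dp [-0.25, -0.0, 0.0] turn [0.0, 0.0, 0.0] rows>=1.5
```

View pics/c4.png

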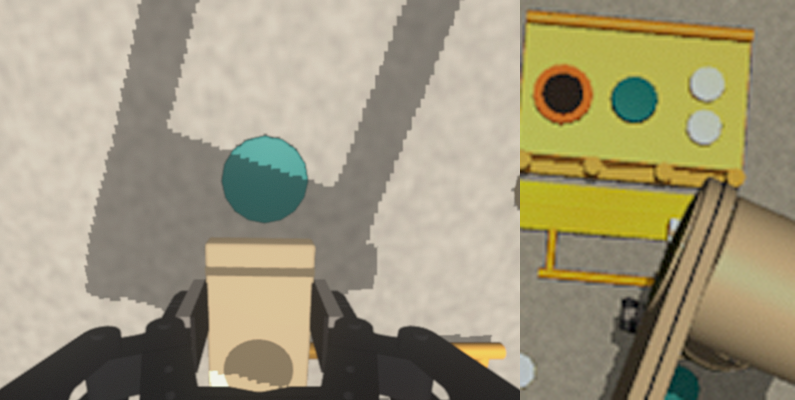

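Emit:
servo_tool(
  dp=[
    [-0.004,0,0.036],
    [-0.004,0,0.036],
    [-0.03,0,0.036],
    [-0.06,0,0.036],
    [-0.09,0,0.036],
    [-0.11,0,0.036],
    [-0.13,0,0.036],
    [-0.13,0,0.036],
  ],
  turn=[
    [0,0,0],
    [0,0,0],
    [0,0,0],
    [0,0,0],
    [0,0,0],
    [0,0,0],
    [0,0,0],
    [0,0,0],
  ],
  hand=[0,0,0,0,0,0,0,0],
)

```text
time_s: 10.05
tcp_pos: [457.8, -133.3, 14.0]
tcp_rot: [[-0.997, 0.082, -0.004], [0.082, 0.997, -0.0], [0.004, -0.0, -1.0]]
contact_force: [-1.7, -0.2, 5.9]
grip_width: 44.1
grasp_force: 62.4
```

Emit:
servo_tool(
  dp=[
    [-0.02,0,0],
    [-0.04,0,0],
    [-0.06,0,0],
    [-0.08,0,0],
    [-0.1,0,0],
    [-0.12,0,0],
    [-0.12,0,0],
  ],
  turn=[
    [0,0,0],
    [0,0,0],
    [0,0,0],
    [0,0,0],
    [0,0,0],
    [0,0,0],
    [0,0,0],
  ],
  hand=[0,0,0,0,0,0,0],
)

```text
time_s: 10.75
tcp_pos: [493.8, -136.3, 13.5]
tcp_rot: [[-0.997, 0.082, -0.003], [0.082, 0.997, -0.0], [0.003, -0.0, -1.0]]
contact_force: [1.4, 0.7, 1.5]
grip_width: 43.7
grasp_force: 62.0
```

```bash
python3 - <<'E'
from h import *
d=snap('wrist');np.savez('w5.npz',**d);T=snap('side');np.savez('s5.npz',**T)
s=bot.state();print(s['time_s'],s['tcp_pos'],s['grip_width'],s['contact_force'],s['torque'])
cv2.imwrite('pics/c5.png',cv2.hconcat([d['img'][:400,60:580],cv2.resize(T['img'][230:330,340:440],(280,400),interpolation=2)]))
E
```

```text
10.85 [ 493.37376779 -136.19975605   13.60114622] 44.17010064856807 [1.4971141  0.08534641 1.23114292] [ 0.01338148 -0.18576166 -0.00988461]
```

View pics/c5.png

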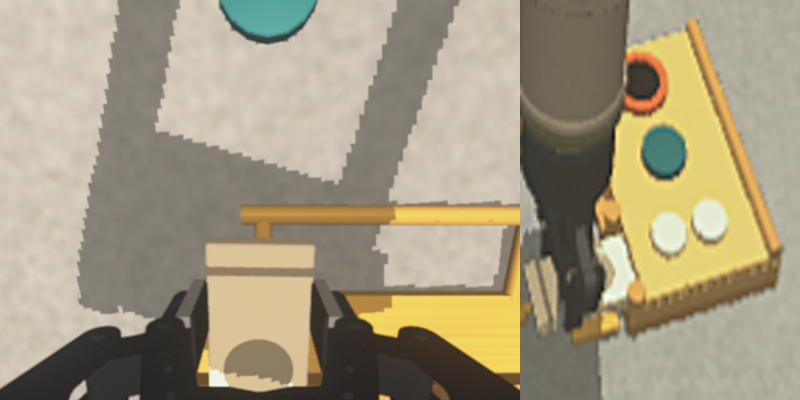

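The ivory case's tip is inside the right-hand bay below the ivory coins, with no force on it. I'll slide it further, release it and push it home.

Emit:
servo_tool(
  dp=[
    [-0.03,0,0],
    [-0.06,0,0],
    [-0.09,0,0],
    [-0.09,0,0],
    [-0.09,0,0],
    [-0.09,0,0],
    [-0.09,0,0],
    [-0.09,0,0],
  ],
  turn=[
    [0,0,0],
    [0,0,0],
    [0,0,0],
    [0,0,0],
    [0,0,0],
    [0,0,0],
    [0,0,0],
    [0,0,0],
  ],
  hand=[0,0,0,0,0.75,0.75,0.75,0.75],
)

```text
time_s: 11.65
tcp_pos: [519.3, -138.3, 13.3]
tcp_rot: [[-0.997, 0.082, -0.004], [0.082, 0.997, 0.0], [0.004, -0.0, -1.0]]
contact_force: [0.2, 0.9, 1.3]
grip_width: 64.5
grasp_force: 0.0
```

Emit:
servo_tool(
  dp=[
    [0,0,-0.04],
    [0,0,-0.1],
    [0.06,0,-0.12],
    [0.13,0,-0.12],
    [0.19,0,-0.12],
    [0.19,0,-0.12],
    [0.19,0,-0.12],
    [0.19,0,-0.12],
  ],
  turn=[
    [0,0,0],
    [0,0,0],
    [0,0,0],
    [0,0,0],
    [0,0,0],
    [0,0,0],
    [0,0,0],
    [0,0,0],
  ],
  hand=[0.75,0.75,0.5,0,0,0,0,0],
)

```text
time_s: 12.45
tcp_pos: [463.9, -133.9, 50.4]
tcp_rot: [[-0.997, 0.082, -0.003], [0.082, 0.997, -0.0], [0.003, -0.001, -1.0]]
contact_force: [0.4, 1.0, -0.2]
grip_width: 0.2
grasp_force: 0.0
```

```bash
python3 - <<'E'
from h import *
d=snap('wrist');np.savez('w6.npz',**d)
s=bot.state();print(s['time_s'],s['tcp_pos'],s['grip_width'],s['contact_force'])
plan([(*sh(-76,-62),15,175.3),(*sh(-5,-62),15,175.3)])
cv2.imwrite('pics/w6.png',d['img'])
E
```

```text
12.5 [ 463.77692963 -133.89014286   50.18674222] -0.10951779355877159 [ 0.74742616 -0.26395913  0.09279893]
(np.float64(468.9753710667666), np.float64(-133.76419132683515), 15, 175.3) dp [-0.0176, 0.0019, 0.1172] turn [-0.0003, -0.0014, -0.0002] rows>=0.7
(np.float64(539.7366255308472), np.float64(-139.58182543956806), 15, 175.3) dp [-0.2367, -0.0, 0.0] turn [0.0, 0.0, 0.0] rows>=1.4
```

View pics/w6.png

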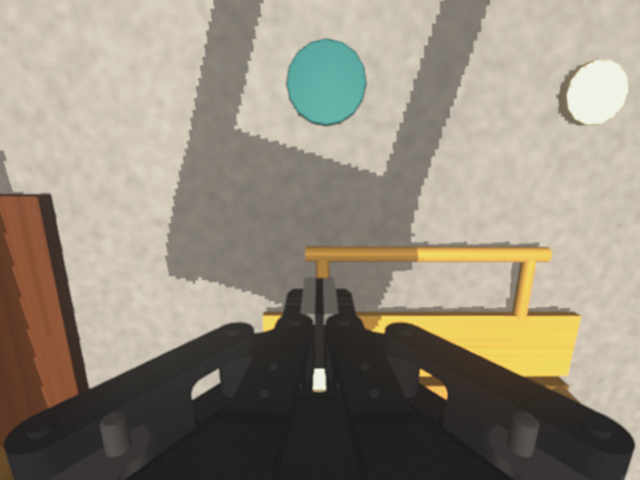

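Emit:
servo_tool(
  dp=[
    [0,0,0.06],
    [0,0,0.117],
    [-0.02,0,0.117],
    [-0.06,0,0.117],
    [-0.1,0,0.117],
    [-0.14,0,0.117],
    [-0.18,0,0.117],
    [-0.21,0,0.117],
  ],
  turn=[
    [0,0,0],
    [0,0,0],
    [0,0,0],
    [0,0,0],
    [0,0,0],
    [0,0,0],
    [0,0,0],
    [0,0,0],
  ],
  hand=[0,0,0,0,0,0,0,0],
)

```text
time_s: 13.3
tcp_pos: [526.9, -138.9, 14.7]
tcp_rot: [[-0.997, 0.082, -0.004], [0.082, 0.997, 0.0], [0.004, -0.0, -1.0]]
contact_force: [-0.3, 0.1, 0.3]
grip_width: -0.4
grasp_force: 0.3
```

Emit:
servo_tool(
  dp=[
    [-0.01,0,0],
    [-0.02,0,0],
    [-0.03,0,0],
    [-0.035,0,0],
    [-0.037,0,0],
    [-0.037,0,0],
  ],
  turn=[
    [0,0,0],
    [0,0,0],
    [0,0,0],
    [0,0,0],
    [0,0,0],
    [0,0,0],
  ],
  hand=[0,0,0,0,0,0],
)

```text
time_s: 13.9
tcp_pos: [536.4, -139.8, 14.2]
tcp_rot: [[-0.997, 0.082, -0.004], [0.082, 0.997, 0.0], [0.004, -0.0, -1.0]]
contact_force: [0.1, -0.1, 0.3]
grip_width: -0.0
grasp_force: 0.0
```

Emit:
servo_tool(
  dp=[
    [-0.003,0,0],
    [-0.006,0,0],
    [-0.009,0,0],
    [-0.009,0,0],
  ],
  turn=[
    [0,0,0],
    [0,0,0],
    [0,0,0],
    [0,0,0],
  ],
  hand=[0,0,0,0],
)

```text
time_s: 14.3
tcp_pos: [539.3, -140.0, 14.2]
tcp_rot: [[-0.997, 0.082, -0.004], [0.082, 0.997, 0.0], [0.004, -0.0, -1.0]]
contact_force: [-0.1, 0.2, -0.3]
grip_width: 0.1
grasp_force: 0.0
```

Emit:
servo_tool(
  dp=[
    [-0.005,0,0],
    [-0.01,0,0],
    [-0.015,0,0],
    [-0.015,0,0],
  ],
  turn=[
    [0,0,0],
    [0,0,0],
    [0,0,0],
    [0,0,0],
  ],
  hand=[0,0,0,0],
)

```text
time_s: 14.7
tcp_pos: [539.7, -140.0, 13.7]
tcp_rot: [[-0.997, 0.082, -0.013], [0.082, 0.997, 0.001], [0.013, 0.0, -1.0]]
contact_force: [-21.8, 1.0, 18.0]
grip_width: 0.0
grasp_force: 11.1
```

```bash
python3 - <<'E'
from h import *
d=snap('wrist');np.savez('w7.npz',**d);T=snap('side')
s=bot.state();print(s['time_s'],s['tcp_pos'],s['grip_width'],s['contact_force'])
cv2.imwrite('pics/c7.png',cv2.hconcat([cv2.resize(d['img'][200:420,210:420],(382,400)),cv2.resize(T['img'][230:330,340:440],(400,400),interpolation=2)]))
E
```

```text
14.8 [ 539.69478848 -139.93400525   13.74679134] 0.1262623652896094 [-21.18160238   1.28539838  17.62529559]
```

View pics/c7.png

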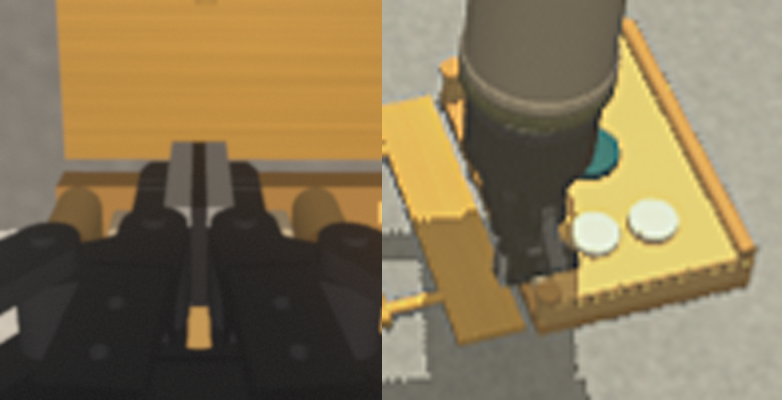

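Emit:
servo_tool(
  dp=[
    [0.05,0,0],
    [0.1,0,0],
    [0.1,0,-0.12],
    [0.1,0,-0.28],
    [0.1,0,-0.45],
    [0.1,0,-0.45],
    [0.1,0,-0.45],
  ],
  turn=[
    [0,0,0],
    [0,0,0],
    [0,0,0],
    [0,0,0],
    [0,0,0],
    [0,0,0],
    [0,0,0],
  ],
  hand=[0,0,0,0.5,1,1,1],
)

```text
time_s: 15.5
tcp_pos: [515.9, -138.5, 151.6]
tcp_rot: [[-0.997, 0.082, 0.0], [0.082, 0.997, -0.002], [-0.001, -0.002, -1.0]]
contact_force: [-0.6, 0.9, -1.2]
grip_width: 58.1
grasp_force: 0.0
```

```bash
python3 - <<'E'
from h import *
s=bot.state();print(s['tcp_pos'])
plan([(480,60,200,179),(480,300,200,182)])
E
```

```text
[ 515.93819531 -138.45427639  151.62129453]
(480, 60, 200, 179) dp [0.1738, 0.6491, -0.1624] turn [-0.0007, 0.0002, -0.031] rows>=4.1
(480, 300, 200, 182) dp [0.014, 0.7999, 0.0] turn [0.0, 0.0, -0.025] rows>=4.8
```

Emit:
servo_tool(
  dp=[
    [0.174,0.649,-0.162],
    [0.174,0.649,-0.162],
    [0.174,0.649,-0.162],
    [0.174,0.649,-0.162],
    [0.174,0.649,-0.162],
  ],
  turn=[
    [0,0,-0.031],
    [0,0,-0.031],
    [0,0,-0.031],
    [0,0,-0.031],
    [0,0,-0.031],
  ],
  hand=[1,1,1,1,1],
)

```text
time_s: 16.0
tcp_pos: [477.4, 64.8, 197.8]
tcp_rot: [[-1.0, 0.013, -0.005], [0.013, 1.0, 0.002], [0.005, 0.002, -1.0]]
contact_force: [0.7, -0.9, -0.1]
grip_width: 85.2
grasp_force: 0.0
```

Emit:
servo_tool(
  dp=[
    [0.014,0.8,0],
    [0.014,0.8,0],
    [0.014,0.8,0],
    [0.014,0.8,0],
    [0.014,0.8,0],
    [0.014,0.8,0],
    [0.014,0.8,0],
    [0.014,0.8,0],
  ],
  turn=[
    [0,0,-0.025],
    [0,0,-0.025],
    [0,0,-0.025],
    [0,0,-0.025],
    [0,0,-0.025],
    [0,0,-0.025],
    [0,0,-0.025],
    [0,0,-0.025],
  ],
  hand=[1,1,1,1,1,1,1,1],
)

```text
time_s: 16.8
tcp_pos: [478.3, 299.2, 196.6]
tcp_rot: [[-0.999, -0.034, -0.006], [-0.034, 0.999, -0.001], [0.006, -0.001, -1.0]]
contact_force: [-0.4, -0.0, 0.4]
grip_width: 85.3
grasp_force: 0.0
```

```bash
cat >> h.py <<'E'
def caseplan(name,col,pos,back=30):
    d=snap('wrist');s=bot.state();print(s['time_s'],s['tcp_pos'],s['grip_width'])
    k=pick(d,col,proj(d,[pos])[0]);r=rect(d,k,12);print(name,cen(k),r)
    f,e=fitbox([(d,k)],(120,46,12,0),[r[0],r[1],np.radians(r[4])]);print(f,e)
    x,y,a=(r[0]+f[0])/2,(r[1]+f[1])/2,np.radians(r[4])
    plan([(x-back*np.cos(a),y-back*np.sin(a),60,180+r[4]),(x-back*np.cos(a),y-back*np.sin(a),4,180+r[4])])
E
python3 -c "
from h import *
caseplan('cop',o,(409.5,307,12))"
```

```text
16.85 [478.55063638 299.01031441 197.06403361] 85.44700822075146
cop [328.33319168 142.42155363] [409.9 306.7 117.6  44.2   2.6]
[4.09171855e+02 3.07013759e+02 5.23871760e-02] 1.8615139825514055
(np.float64(379.5668105922147), np.float64(305.49598979460546), 60, np.float64(182.6)) dp [0.3265, 0.033, 0.4587] turn [-0.0004, -0.0026, -0.0057] rows>=3.4
(np.float64(379.5668105922147), np.float64(305.49598979460546), 4, np.float64(182.6)) dp [0.0, 0.0, 0.1867] turn [0.0, 0.0, 0.0] rows>=1.1
```

Emit:
servo_tool(
  dp=[
    [0.331,0.032,0.1],
    [0.331,0.032,0.3],
    [0.331,0.032,0.468],
    [0.331,0.032,0.468],
    [0.331,0.032,0.468],
    [0.331,0.032,0.6],
    [0.331,0.032,0.654],
    [0.331,0.032,0.654],
  ],
  turn=[
    [0,-0.0026,-0.006],
    [0,-0.0026,-0.006],
    [0,-0.0026,-0.006],
    [0,-0.0026,-0.006],
    [0,-0.0026,-0.006],
    [0,-0.0026,-0.006],
    [0,-0.0026,-0.006],
    [0,-0.0026,-0.006],
  ],
  hand=[1,1,1,1,1,1,1,1],
)

```text
time_s: 17.65
tcp_pos: [378.2, 305.4, 1.9]
tcp_rot: [[-0.999, -0.046, -0.001], [-0.046, 0.999, -0.001], [0.001, -0.001, -1.0]]
contact_force: [0.2, -0.4, -0.1]
grip_width: 85.1
grasp_force: 0.0
```

Emit:
servo_tool(
  dp=[
    [0,0,0],
    [0,0,0],
    [0,0,0],
    [0,0,0],
    [0,0,0],
    [0,0,0],
    [0,0,0],
    [0,0,0],
  ],
  turn=[
    [0,0,0],
    [0,0,0],
    [0,0,0],
    [0,0,0],
    [0,0,0],
    [0,0,0],
    [0,0,0],
    [0,0,0],
  ],
  hand=[1,0,0,0,0,0,0,0],
)

```text
time_s: 18.45
tcp_pos: [379.3, 307.3, 4.1]
tcp_rot: [[-0.999, -0.047, 0.003], [-0.047, 0.999, 0.001], [-0.003, 0.001, -1.0]]
contact_force: [-1.9, -3.3, 10.6]
grip_width: 43.8
grasp_force: 60.4
```

```bash
python3 - <<'E'
from h import *
s=bot.state();print(s['tcp_pos'],s['grip_width'],s['contact_force'])
p=s['tcp_pos']
plan([(p[0],p[1],80,182.6),(385,140,80,178.5),(*sh(-125,62),80,175.3),(*sh(-125,62),17,175.3),(*sh(-50,62),17,175.3)])
E
```

```text
[379.31725624 307.25429073   4.10074529] 43.792701970869956 [-1.93439914 -3.29411623 10.55956468]
(np.float64(379.31725624494476), np.float64(307.25429072984326), 80, 182.6) dp [-0.0009, 0.0003, -0.253] turn [0.0006, 0.0016, 0.001] rows>=1.5
(385, 140, 80, 178.5) dp [0.0064, -0.5578, 0.0] turn [0.0, 0.0, 0.0342] rows>=3.3
(np.float64(430.3005141828079), np.float64(-6.1661684385266184), 80, 175.3) dp [-0.1637, -0.4831, 0.0] turn [0.0, 0.0, 0.0267] rows>=3.1
(np.float64(430.3005141828079), np.float64(-6.1661684385266184), 17, 175.3) dp [0.0, 0.0, 0.21] turn [0.0, 0.0, 0.0] rows>=1.3
(np.float64(505.04831819416063), np.float64(-12.311556585779691), 17, 175.3) dp [-0.25, -0.0, 0.0] turn [0.0, 0.0, 0.0] rows>=1.5
```

Emit:
servo_tool(
  dp=[
    [0,0,-0.05],
    [0,0,-0.15],
    [0,0,-0.253],
    [0.003,-0.15,-0.253],
    [0.006,-0.3,-0.253],
    [0.006,-0.45,-0.253],
    [0.006,-0.558,-0.253],
    [0.006,-0.558,-0.253],
  ],
  turn=[
    [0,0,0],
    [0,0,0],
    [0,0,0],
    [0,0,0.01],
    [0,0,0.02],
    [0,0,0.034],
    [0,0,0.034],
    [0,0,0.034],
  ],
  hand=[0,0,0,0,0,0,0,0],
)

```text
time_s: 19.25
tcp_pos: [384.4, 136.3, 78.5]
tcp_rot: [[-1.0, 0.027, 0.002], [0.027, 1.0, -0.001], [-0.002, -0.001, -1.0]]
contact_force: [0.6, 0.7, 0.4]
grip_width: 44.2
grasp_force: 61.7
```

Emit:
servo_tool(
  dp=[
    [-0.05,-0.15,0],
    [-0.1,-0.3,0],
    [-0.15,-0.45,0],
    [-0.164,-0.483,0],
    [-0.164,-0.483,0.1],
    [-0.164,-0.483,0.15],
    [-0.164,-0.483,0.15],
    [-0.164,-0.483,0.15],
  ],
  turn=[
    [0,0,0.01],
    [0,0,0.02],
    [0,0,0.027],
    [0,0,0.027],
    [0,0,0.027],
    [0,0,0.027],
    [0,0,0.027],
    [0,0,0.027],
  ],
  hand=[0,0,0,0,0,0,0,0],
)

```text
time_s: 20.05
tcp_pos: [429.9, -6.0, 33.4]
tcp_rot: [[-0.997, 0.08, 0.001], [0.08, 0.997, 0.001], [-0.001, 0.001, -1.0]]
contact_force: [-0.4, -0.2, -0.8]
grip_width: 43.6
grasp_force: 61.6
```

```bash
python3 - <<'E'
from h import *
d=snap('wrist');np.savez('w8.npz',**d)
s=bot.state();print(s['tcp_pos'],s['tcp_rot'],s['grip_width'],s['contact_force'])
# case in hand: centre line of visible part in tool frame
k=pick(d,o,(320,260));R=np.array(s['tcp_rot']);p=np.array(s['tcp_pos'])
q=(onz(d,k.reshape(-1,2).astype(float),p[2]+8)-p)@R
print('rear edge x',q[:,0].max()); 
for lo,hi in((15,18),(18,21),(21,24),(24,27)):
    m=(q[:,0]>lo)&(q[:,0]<hi);print(lo,q[m,1].min().round(1),q[m,1].max().round(1))
plan([(*sh(-125,62),16,175.3),(*sh(-25,62),16,175.3)])
E
```

```text
[430.60447705  -6.15450732  34.08016599] [[-9.96837209e-01  7.94394597e-02  2.22508557e-03]
 [ 7.94404382e-02  9.96839551e-01  3.54787301e-04]
 [-2.18986919e-03  5.30426956e-04 -9.99997462e-01]] 43.91282050783556 [ 0.70598657  0.04542578 -0.2310327 ]
rear edge x 31.116024046508475
15 -20.5 24.1
18 -20.3 24.3
21 -20.3 24.2
24 -20.1 24.1
(np.float64(430.3005141828079), np.float64(-6.1661684385266184), 16, 175.3) dp [0.0011, -0.0002, 0.0603] turn [0.0003, 0.001, 0.0012] rows>=0.4
(np.float64(529.9642528646116), np.float64(-14.360019301530706), 16, 175.3) dp [-0.3333, -0.0, 0.0] turn [0.0, 0.0, 0.0] rows>=2.0
```

Emit:
servo_tool(
  dp=[
    [0,-0.0025,0.04],
    [0,-0.0025,0.06],
    [-0.06,-0.0025,0.06],
    [-0.1,-0.0025,0.06],
    [-0.13,-0.0025,0.06],
    [-0.16,-0.0025,0.06],
    [-0.19,-0.0025,0.06],
    [-0.19,-0.0025,0.06],
  ],
  turn=[
    [0,0.001,0.001],
    [0,0.001,0.001],
    [0,0.001,0.001],
    [0,0.001,0.001],
    [0,0.001,0.001],
    [0,0.001,0.001],
    [0,0.001,0.001],
    [0,0.001,0.001],
  ],
  hand=[0,0,0,0,0,0,0,0],
)

```text
time_s: 20.9
tcp_pos: [487.9, -12.0, 15.4]
tcp_rot: [[-0.997, 0.082, 0.001], [0.082, 0.997, 0.0], [-0.001, 0.0, -1.0]]
contact_force: [0.6, -0.5, -0.5]
grip_width: 43.7
grasp_force: 69.2
```

Emit:
servo_tool(
  dp=[
    [-0.03,0,0],
    [-0.06,0,0],
    [-0.09,0,0],
    [-0.12,0,0],
    [-0.145,0,0],
    [-0.145,0,0],
  ],
  turn=[
    [0,0,0],
    [0,0,0],
    [0,0,0],
    [0,0,0],
    [0,0,0],
    [0,0,0],
  ],
  hand=[0,0,0,0,0,0],
)

```text
time_s: 21.5
tcp_pos: [531.3, -15.8, 15.4]
tcp_rot: [[-0.997, 0.082, -0.0], [0.082, 0.997, 0.0], [0.0, 0.0, -1.0]]
contact_force: [0.1, 0.6, 0.2]
grip_width: 44.2
grasp_force: 69.2
```

Emit:
servo_tool(
  dp=[
    [0,0,0],
    [0,0,0],
    [0,0,0],
    [0,0,0],
    [0,0,-0.06],
    [0,0,-0.12],
    [0.06,0,-0.12],
    [0.12,0,-0.12],
  ],
  turn=[
    [0,0,0],
    [0,0,0],
    [0,0,0],
    [0,0,0],
    [0,0,0],
    [0,0,0],
    [0,0,0],
    [0,0,0],
  ],
  hand=[0.75,0.75,0.75,0.75,0.75,0.75,0.4,0],
)

```text
time_s: 22.3
tcp_pos: [494.7, -12.8, 52.2]
tcp_rot: [[-0.997, 0.082, 0.001], [0.082, 0.997, 0.0], [-0.001, 0.0, -1.0]]
contact_force: [0.7, -1.2, -0.4]
grip_width: 35.6
grasp_force: 0.0
```

Emit:
servo_tool(
  dp=[
    [0.07,0,0],
    [0.07,0,0],
    [0.07,0,0],
    [0.07,0,0],
    [0.07,0,0],
    [0.07,0,0.06],
    [0.07,0,0.12],
    [0.07,0,0.12],
  ],
  turn=[
    [0,0,0],
    [0,0,0],
    [0,0,0],
    [0,0,0],
    [0,0,0],
    [0,0,0],
    [0,0,0],
    [0,0,0],
  ],
  hand=[0,0,0,0,0,0,0,0],
)

```text
time_s: 23.1
tcp_pos: [471.5, -10.7, 12.9]
tcp_rot: [[-0.997, 0.082, -0.005], [0.082, 0.997, 0.001], [0.005, 0.001, -1.0]]
contact_force: [-1.0, -1.0, -0.4]
grip_width: -0.1
grasp_force: 0.0
```

Emit:
servo_tool(
  dp=[
    [-0.04,0,0],
    [-0.08,0,0],
    [-0.12,0,0],
    [-0.15,0,0],
    [-0.18,0,0],
    [-0.21,0,0],
    [-0.235,0,0],
    [-0.235,0,0],
  ],
  turn=[
    [0,0,0],
    [0,0,0],
    [0,0,0],
    [0,0,0],
    [0,0,0],
    [0,0,0],
    [0,0,0],
    [0,0,0],
  ],
  hand=[0,0,0,0,0,0,0,0],
)

```text
time_s: 23.9
tcp_pos: [544.7, -16.8, 15.4]
tcp_rot: [[-0.997, 0.082, 0.0], [0.082, 0.997, 0.0], [-0.0, 0.0, -1.0]]
contact_force: [0.3, -0.6, 0.5]
grip_width: -0.0
grasp_force: 0.0
```

Emit:
servo_tool(
  dp=[
    [-0.007,0,0],
    [-0.014,0,0],
    [-0.021,0,0],
    [-0.028,0,0],
    [-0.032,0,0],
    [-0.032,0,0],
  ],
  turn=[
    [0,0,0],
    [0,0,0],
    [0,0,0],
    [0,0,0],
    [0,0,0],
    [0,0,0],
  ],
  hand=[0,0,0,0,0,0],
)

```text
time_s: 24.5
tcp_pos: [550.1, -17.2, 14.6]
tcp_rot: [[-0.997, 0.082, -0.008], [0.082, 0.997, 0.001], [0.008, 0.0, -1.0]]
contact_force: [-14.3, 0.4, 12.0]
grip_width: 0.2
grasp_force: 7.5
```

Emit:
servo_tool(
  dp=[
    [0.05,0,0],
    [0.1,0,0],
    [0.1,0,-0.12],
    [0.1,0,-0.28],
    [0.1,0,-0.45],
    [0.1,0,-0.55],
    [0.1,0,-0.55],
  ],
  turn=[
    [0,0,0],
    [0,0,0],
    [0,0,0],
    [0,0,0],
    [0,0,0],
    [0,0,0],
    [0,0,0],
  ],
  hand=[0,0,0,0.5,1,1,1],
)

```text
time_s: 25.2
tcp_pos: [527.0, -15.5, 186.9]
tcp_rot: [[-0.997, 0.082, 0.01], [0.082, 0.997, -0.001], [-0.01, -0.0, -1.0]]
contact_force: [0.2, -0.3, 0.4]
grip_width: 58.1
grasp_force: 0.0
```

```bash
python3 - <<'E'
from h import *
s=bot.state();print(s['tcp_pos'])
plan([(570,200,185,179),(610,430,185,181)])
E
```

```text
[527.03045459 -15.51480968 186.9243059 ]
(570, 200, 185, 179) dp [-0.0836, 0.7277, 0.0072] turn [-0.0002, 0.0048, -0.031] rows>=4.4
(610, 430, 185, 181) dp [-0.1199, 0.7689, 0.0] turn [0.0, 0.0, -0.0167] rows>=4.7
```

Emit:
servo_tool(
  dp=[
    [-0.084,0.728,0],
    [-0.084,0.728,0],
    [-0.084,0.728,0],
    [-0.084,0.728,0],
    [-0.084,0.728,0],
    [-0.084,0.728,0],
  ],
  turn=[
    [0,0,-0.031],
    [0,0,-0.031],
    [0,0,-0.031],
    [0,0,-0.031],
    [0,0,-0.031],
    [0,0,-0.031],
  ],
  hand=[1,1,1,1,1,1],
)

```text
time_s: 25.8
tcp_pos: [565.9, 203.5, 178.9]
tcp_rot: [[-1.0, 0.014, -0.002], [0.014, 1.0, 0.001], [0.002, 0.001, -1.0]]
contact_force: [0.1, -1.1, -0.4]
grip_width: 85.6
grasp_force: 0.0
```

Emit:
servo_tool(
  dp=[
    [-0.12,0.769,0],
    [-0.12,0.769,0],
    [-0.12,0.769,0],
    [-0.12,0.769,0],
    [-0.12,0.769,0],
    [-0.12,0.769,0],
    [-0.12,0.769,0],
    [-0.12,0.769,0],
  ],
  turn=[
    [0,0,-0.017],
    [0,0,-0.017],
    [0,0,-0.017],
    [0,0,-0.017],
    [0,0,-0.017],
    [0,0,-0.017],
    [0,0,-0.017],
    [0,0,-0.017],
  ],
  hand=[1,1,1,1,1,1,1,1],
)

```text
time_s: 26.6
tcp_pos: [606.8, 428.7, 179.8]
tcp_rot: [[-1.0, -0.017, -0.001], [-0.017, 1.0, -0.001], [0.001, -0.001, -1.0]]
contact_force: [0.1, -0.4, 1.0]
grip_width: 85.3
grasp_force: 0.0
```

```bash
python3 -c "
from h import *
caseplan('teal',t,(552,437,12))
d=snap('wrist','w9');np.savez('w9.npz',**d)"
```

```text
26.65 [606.92898721 428.61347149 180.29963909] 85.5291645648638Traceback (most recent call last):
  File "<string>", line 3, in <module>
    caseplan('teal',t,(552,437,12))
    ~~~~~~~~^^^^^^^^^^^^^^^^^^^^^^^
  File "h.py", line 67, in caseplan
    k=pick(d,col,proj(d,[pos])[0]);r=rect(d,k,12);print(name,cen(k),r)
  File "h.py", line 63, in pick
    def pick(d,col,near): return min(blobs(d,*col,30),key=lambda c:np.linalg.norm(cen(c)-near))
                                 ~~~^^^^^^^^^^^^^^^^^^^^^^^^^^^^^^^^^^^^^^^^^^^^^^^^^^^^^^^^^^^
ValueError: min() iterable argument is empty
```

```bash
python3 -c "
from h import *
d=snap('wrist','w9');np.savez('w9.npz',**d)
u=proj(d,[(552,437,12)])[0];print(u,cv2.cvtColor(d['img'],cv2.COLOR_BGR2HSV)[int(u[1])-30:int(u[1])+31:15,int(u[0])])"
sed -i 's/t=((80,120,40),(100,255,160))/t=((80,90,40),(100,255,200))/' h.py
python3 -c "
from h import *
caseplan('teal',((75,70,30),(100,255,230)),(552,437,12))"
```

```text
[327.7484197  160.55827355] [[ 87 105  97]
 [ 86  83  92]
 [ 87  83  68]
 [ 86  88  67]
 [ 87 113  88]]
26.75 [606.99625239 428.95880347 180.84828997] 85.51334913033338
teal [329.2660517 157.1184334] [5.532e+02 4.387e+02 1.180e+02 4.420e+01 4.000e-01]
[5.54133834e+02 4.38338632e+02 1.79259057e-02] 1.7941035864932087
(np.float64(523.6676480939162), np.float64(438.30987814374674), 60, np.float64(180.4)) dp [0.277, 0.0355, 0.403] turn [0.0002, -0.0002, 0.0045] rows>=2.9
(np.float64(523.6676480939162), np.float64(438.30987814374674), 4, np.float64(180.4)) dp [0.0, 0.0, 0.1867] turn [0.0, 0.0, 0.0] rows>=1.1
```

View pics/w9.png

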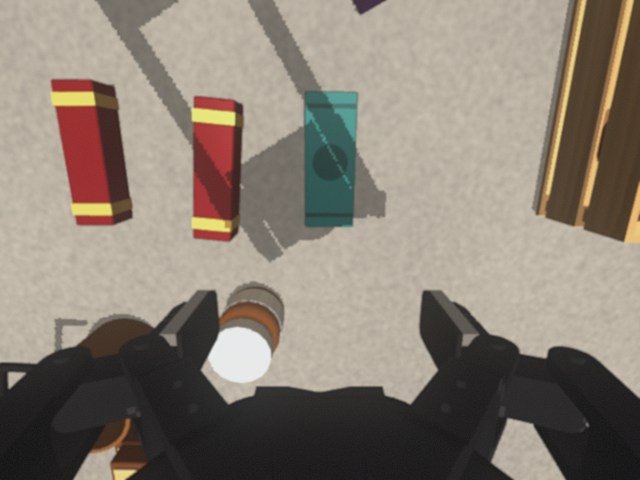

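Emit:
servo_tool(
  dp=[
    [0.28,0.032,0.2],
    [0.28,0.032,0.38],
    [0.28,0.032,0.38],
    [0.28,0.032,0.38],
    [0.28,0.032,0.38],
    [0.28,0.032,0.38],
    [0.28,0.032,0.38],
  ],
  turn=[
    [0,0,0.004],
    [0,0,0.004],
    [0,0,0.004],
    [0,0,0.004],
    [0,0,0.004],
    [0,0,0.004],
    [0,0,0.004],
  ],
  hand=[1,1,1,1,1,1,1],
)

```text
time_s: 27.45
tcp_pos: [525.3, 439.6, 70.2]
tcp_rot: [[-1.0, -0.009, 0.004], [-0.009, 1.0, 0.004], [-0.004, 0.004, -1.0]]
contact_force: [0.3, 0.3, 0.8]
grip_width: 85.2
grasp_force: 0.0
```

```bash
python3 -c "
from h import *
print(bot.state()['tcp_pos'])
plan([(523.5,437.2,4,180.4)])"
```

```text
[525.30322676 439.61424851  70.17399467]
(523.5, 437.2, 4, 180.4) dp [0.007, -0.0088, 0.2205] turn [0.0018, 0.002, 0.0008] rows>=1.3
```

Emit:
servo_tool(
  dp=[
    [0.007,-0.009,0.08],
    [0.007,-0.009,0.15],
    [0.007,-0.009,0.22],
    [0.007,-0.009,0.22],
    [0.007,-0.009,0.22],
    [0.007,-0.009,0.22],
  ],
  turn=[
    [0.002,0.002,0],
    [0.002,0.002,0],
    [0.002,0.002,0],
    [0.002,0.002,0],
    [0.002,0.002,0],
    [0.002,0.002,0],
  ],
  hand=[1,1,1,1,1,0],
)

```text
time_s: 28.05
tcp_pos: [521.9, 436.9, 3.0]
tcp_rot: [[-1.0, -0.009, -0.002], [-0.009, 1.0, -0.002], [0.002, -0.002, -1.0]]
contact_force: [0.3, 0.4, 1.2]
grip_width: 72.6
grasp_force: 0.0
```

Emit:
servo_tool(
  dp=[
    [0,0,0],
    [0,0,0],
    [0,0,0],
    [0,0,0],
    [0,0,0],
    [0,0,0],
    [0,0,0],
  ],
  turn=[
    [0,0,0],
    [0,0,0],
    [0,0,0],
    [0,0,0],
    [0,0,0],
    [0,0,0],
    [0,0,0],
  ],
  hand=[0,0,0,0,0,0,0],
)

```text
time_s: 28.75
tcp_pos: [521.3, 436.8, 2.4]
tcp_rot: [[-1.0, -0.01, -0.002], [-0.01, 1.0, -0.002], [0.002, -0.002, -1.0]]
contact_force: [-0.9, -0.5, 6.6]
grip_width: 44.0
grasp_force: 61.8
```

```bash
sed -i 's/^SH=.*/SH=[549.8,-79,-4.7]/' h.py; python3 -c "
from h import *
p=bot.state()['tcp_pos'];print(p)
plan([(*p[:2],90,180.4),(495,290,90,180.4),(455,120,90,178),(*sh(-125,0),90,175.3),(*sh(-125,0),35,175.3)])"
```

```text
[521.30896692 436.81817941   2.44507484]
(np.float64(521.3089669174931), np.float64(436.81817941087627), 90, 180.4) dp [0.0007, -0.0006, -0.2918] turn [-0.0009, -0.0012, 0.0014] rows>=1.8
(495, 290, 90, 180.4) dp [0.0911, -0.4888, 0.0] turn [0.0, 0.0, 0.0] rows>=3.0
(455, 120, 90, 178) dp [0.1373, -0.5657, 0.0] turn [0.0, 0.0, 0.02] rows>=3.5
(np.float64(425.22032664774537), np.float64(-68.75768642124488), 90, 175.3) dp [0.0772, -0.6323, 0.0] turn [0.0, 0.0, 0.0225] rows>=3.8
(np.float64(425.22032664774537), np.float64(-68.75768642124488), 35, 175.3) dp [0.0, 0.0, 0.1833] turn [0.0, 0.0, 0.0] rows>=1.1
```

Emit:
servo_tool(
  dp=[
    [0,0,-0.08],
    [0,0,-0.2],
    [0,0,-0.292],
    [0.02,-0.1,-0.292],
    [0.05,-0.24,-0.292],
    [0.07,-0.38,-0.292],
    [0.091,-0.489,-0.292],
    [0.091,-0.489,-0.292],
  ],
  turn=[
    [0,0,0],
    [0,0,0],
    [0,0,0],
    [0,0,0],
    [0,0,0],
    [0,0,0],
    [0,0,0],
    [0,0,0],
  ],
  hand=[0,0,0,0,0,0,0,0],
)

```text
time_s: 29.55
tcp_pos: [493.7, 285.6, 88.3]
tcp_rot: [[-1.0, -0.007, -0.006], [-0.007, 1.0, -0.006], [0.007, -0.006, -1.0]]
contact_force: [0.4, 1.1, -0.4]
grip_width: 44.2
grasp_force: 61.4
```

Emit:
servo_tool(
  dp=[
    [0.03,-0.13,0],
    [0.07,-0.28,0],
    [0.1,-0.42,0],
    [0.137,-0.566,0],
    [0.137,-0.566,0],
    [0.137,-0.566,0],
  ],
  turn=[
    [0,0,0.005],
    [0,0,0.01],
    [0,0,0.015],
    [0,0,0.02],
    [0,0,0.02],
    [0,0,0.02],
  ],
  hand=[0,0,0,0,0,0],
)

```text
time_s: 30.15
tcp_pos: [455.7, 118.9, 90.0]
tcp_rot: [[-0.999, 0.034, -0.004], [0.034, 0.999, -0.003], [0.004, -0.003, -1.0]]
contact_force: [-0.2, 1.4, 0.3]
grip_width: 44.3
grasp_force: 61.6
```

Emit:
servo_tool(
  dp=[
    [0.02,-0.14,0],
    [0.04,-0.29,0],
    [0.06,-0.44,0],
    [0.077,-0.58,0],
    [0.077,-0.632,0.05],
    [0.077,-0.632,0.18],
    [0.077,-0.632,0.18],
    [0.077,-0.632,0.18],
  ],
  turn=[
    [0,0,0.005],
    [0,0,0.01],
    [0,0,0.015],
    [0,0,0.022],
    [0,0,0.022],
    [0,0,0.022],
    [0,0,0.022],
    [0,0,0.022],
  ],
  hand=[0,0,0,0,0,0,0,0],
)

```text
time_s: 30.95
tcp_pos: [425.6, -68.7, 36.3]
tcp_rot: [[-0.997, 0.077, -0.007], [0.077, 0.997, -0.003], [0.007, -0.003, -1.0]]
contact_force: [0.1, 0.1, 0.6]
grip_width: 43.8
grasp_force: 61.7
```

```bash
python3 - <<'E'
from h import *
d=snap('wrist','w10');np.savez('w10.npz',**d)
s=bot.state();print(s['tcp_pos'],s['grip_width'],s['contact_force'])
k=pick(d,((75,70,30),(100,255,230)),(320,270));R=np.array(s['tcp_rot']);p=np.array(s['tcp_pos'])
q=(onz(d,k.reshape(-1,2).astype(float),p[2]+8)-p)@R
print('rear edge x',q[:,0].max()); 
for lo,hi in((15,18),(18,21),(21,24),(24,27)):
    m=(q[:,0]>lo)&(q[:,0]<hi);print(lo,q[m,1].min().round(1),q[m,1].max().round(1))
plan([(*sh(-125,0),15,175.3),(*sh(-25,0),15,175.3)])
E
```

```text
[426.70921617 -68.95124051  37.43164265] 44.12161379146419 [0.36596198 0.10719362 0.567069  ]
rear edge x 30.37794141902202
15 -21.2 24.1
18 -21.1 24.0
21 -21.0 23.9
24 -21.3 23.7
(np.float64(425.22032664774537), np.float64(-68.75768642124488), 15, 175.3) dp [0.0047, 0.0006, 0.0748] turn [-0.0019, -0.002, 0.0026] rows>=0.4
(np.float64(524.884065329549), np.float64(-76.95153728424897), 15, 175.3) dp [-0.3333, -0.0, 0.0] turn [0.0, 0.0, 0.0] rows>=2.0
```

Emit:
servo_tool(
  dp=[
    [0.005,0,0.04],
    [0.005,0,0.074],
    [0.005,0,0.074],
    [0.005,0,0.074],
  ],
  turn=[
    [-0.002,-0.002,0.0026],
    [-0.002,-0.002,0.0026],
    [-0.002,-0.002,0.0026],
    [-0.002,-0.002,0.0026],
  ],
  hand=[0,0,0,0],
)

```text
time_s: 31.4
tcp_pos: [424.3, -69.7, 14.3]
tcp_rot: [[-0.997, 0.083, -0.0], [0.083, 0.997, 0.0], [0.0, 0.0, -1.0]]
contact_force: [-0.4, 0.1, -0.3]
grip_width: 44.1
grasp_force: 61.8
```

Emit:
servo_tool(
  dp=[
    [-0.05,0,0],
    [-0.09,0,0],
    [-0.12,0,0],
    [-0.15,0,0],
    [-0.18,0,0],
    [-0.21,0,0],
    [-0.24,0,0],
    [-0.24,0,0],
  ],
  turn=[
    [0,0,0],
    [0,0,0],
    [0,0,0],
    [0,0,0],
    [0,0,0],
    [0,0,0],
    [0,0,0],
    [0,0,0],
  ],
  hand=[0,0,0,0,0,0,0,0],
)

```text
time_s: 32.2
tcp_pos: [497.4, -76.0, 14.3]
tcp_rot: [[-0.997, 0.084, 0.001], [0.084, 0.997, -0.0], [-0.001, -0.0, -1.0]]
contact_force: [-0.8, 0.0, -0.9]
grip_width: 43.4
grasp_force: 61.7
```

Emit:
servo_tool(
  dp=[
    [-0.03,0,0],
    [-0.06,0,0],
    [-0.09,0,0],
    [-0.1,0,0],
    [-0.1,0,0],
  ],
  turn=[
    [0,0,0],
    [0,0,0],
    [0,0,0],
    [0,0,0],
    [0,0,0],
  ],
  hand=[0,0,0,0,0],
)

```text
time_s: 32.7
tcp_pos: [526.4, -78.4, 14.2]
tcp_rot: [[-0.997, 0.084, -0.0], [0.084, 0.997, 0.0], [0.0, 0.0, -1.0]]
contact_force: [-0.1, 0.1, -0.1]
grip_width: 44.0
grasp_force: 61.7
```

Emit:
servo_tool(
  dp=[
    [0,0,0],
    [0,0,0],
    [0,0,0],
    [0,0,0],
    [0,0,-0.06],
    [0,0,-0.12],
    [0.06,0,-0.12],
    [0.12,0,-0.12],
  ],
  turn=[
    [0,0,0],
    [0,0,0],
    [0,0,0],
    [0,0,0],
    [0,0,0],
    [0,0,0],
    [0,0,0],
    [0,0,0],
  ],
  hand=[0.75,0.75,0.75,0.75,0.75,0.75,0.4,0],
)

```text
time_s: 33.5
tcp_pos: [490.5, -75.5, 51.2]
tcp_rot: [[-0.997, 0.083, 0.002], [0.083, 0.997, -0.0], [-0.002, -0.0, -1.0]]
contact_force: [-0.4, 1.4, -0.4]
grip_width: 36.1
grasp_force: 0.0
```

Emit:
servo_tool(
  dp=[
    [0.08,0.004,0],
    [0.08,0.004,0],
    [0.08,0.004,0],
    [0.08,0.004,0],
    [0.08,0.004,0],
    [0.08,0.004,0.06],
    [0.08,0.004,0.117],
    [0.08,0.004,0.117],
  ],
  turn=[
    [0,0,0],
    [0,0,0],
    [0,0,0],
    [0,0,0],
    [0,0,0],
    [0,0,0],
    [0,0,0],
    [0,0,0],
  ],
  hand=[0,0,0,0,0,0,0,0],
)

```text
time_s: 34.3
tcp_pos: [464.6, -71.6, 12.9]
tcp_rot: [[-0.996, 0.084, -0.004], [0.084, 0.997, 0.001], [0.005, 0.001, -1.0]]
contact_force: [-0.4, 0.4, 0.3]
grip_width: -0.0
grasp_force: 0.0
```

Emit:
servo_tool(
  dp=[
    [-0.04,0,0],
    [-0.08,0,0],
    [-0.12,0,0],
    [-0.15,0,0],
    [-0.18,0,0],
    [-0.21,0,0],
    [-0.245,0,0],
    [-0.245,0,0],
  ],
  turn=[
    [0,0,0],
    [0,0,0],
    [0,0,0],
    [0,0,0],
    [0,0,0],
    [0,0,0],
    [0,0,0],
    [0,0,0],
  ],
  hand=[0,0,0,0,0,0,0,0],
)

```text
time_s: 35.1
tcp_pos: [541.0, -78.5, 15.5]
tcp_rot: [[-0.997, 0.084, 0.001], [0.084, 0.997, -0.0], [-0.001, -0.0, -1.0]]
contact_force: [-0.6, 0.9, 0.3]
grip_width: -0.1
grasp_force: 0.0
```

Emit:
servo_tool(
  dp=[
    [-0.007,0,0],
    [-0.014,0,0],
    [-0.021,0,0],
    [-0.028,0,0],
    [-0.032,0,0],
    [-0.032,0,0],
  ],
  turn=[
    [0,0,0],
    [0,0,0],
    [0,0,0],
    [0,0,0],
    [0,0,0],
    [0,0,0],
  ],
  hand=[0,0,0,0,0,0],
)

```text
time_s: 35.7
tcp_pos: [544.9, -78.6, 14.4]
tcp_rot: [[-0.996, 0.083, -0.009], [0.083, 0.997, 0.001], [0.009, 0.0, -1.0]]
contact_force: [-19.3, 0.7, 16.8]
grip_width: 0.4
grasp_force: 10.2
```

Emit:
servo_tool(
  dp=[
    [0.05,0,0],
    [0.1,0,0],
    [0.1,0,-0.1],
    [0.15,0,-0.2],
    [0.25,0,-0.25],
    [0.28,0,-0.25],
    [0.28,0,-0.25],
    [0.28,0,-0.25],
  ],
  turn=[
    [0,0,0],
    [0,0,0],
    [0,0,0],
    [0,0,0.05],
    [0,0,0.12],
    [0,0,0.19],
    [0,0,0.26],
    [0,0,0.33],
  ],
  hand=[0,0,0,0.2,0.45,0.45,0.45,0.45],
)

```text
time_s: 36.5
tcp_pos: [465.2, -72.1, 90.5]
tcp_rot: [[-0.71, 0.704, 0.001], [0.704, 0.71, -0.0], [-0.001, 0.0, -1.0]]
contact_force: [1.0, -0.1, -0.3]
grip_width: 38.6
grasp_force: 0.0
```

```bash
python3 -c "
from h import *
s=bot.state();print(s['time_s'],s['tcp_pos'],s['q'],s['grip_width'])
plan([(*sh(-88,0),60,85.3),(*sh(-88,0),6,85.3)])"
```

```text
36.5 [465.24417682 -72.08129941  90.54732929] [-1.50507072e+01 -6.14831110e+00  1.14163521e+02  5.07238895e-04
  7.19352380e+01 -6.02985119e+01] 38.55238797895147
(np.float64(462.0959099600127), np.float64(-71.7894112405564), 60, 85.3) dp [0.0082, -0.0067, 0.1018] turn [0.0004, 0.0002, 0.4162] rows>=5.8
(np.float64(462.0959099600127), np.float64(-71.7894112405564), 6, 85.3) dp [0.0, 0.0, 0.18] turn [0.0, 0.0, 0.0] rows>=1.1
```

Emit:
servo_tool(
  dp=[
    [0.008,-0.007,0.1],
    [0.008,-0.007,0.1],
    [0.008,-0.007,0.1],
    [0.008,-0.007,0.1],
    [0.008,-0.007,0.1],
    [0.008,-0.007,0.1],
    [0.008,-0.007,0.1],
    [0.008,-0.007,0.1],
  ],
  turn=[
    [0,0,0.07],
    [0,0,0.14],
    [0,0,0.21],
    [0,0,0.28],
    [0,0,0.35],
    [0,0,0.416],
    [0,0,0.416],
    [0,0,0.416],
  ],
  hand=[0.45,0.45,0.45,0.45,0.45,0.45,0.45,0.45],
)

```text
time_s: 37.3
tcp_pos: [462.1, -71.9, 60.1]
tcp_rot: [[0.071, 0.997, -0.0], [0.997, -0.071, 0.0], [0.0, -0.0, -1.0]]
contact_force: [0.1, -0.6, 0.2]
grip_width: 38.6
grasp_force: 0.0
```

```bash
python3 -c "
from h import *
d=snap('wrist','w11');np.savez('w11.npz',**d)
s=bot.state();print(s['time_s'],s['tcp_pos'])
print('exp bar',proj(d,[(*sh(-88,70),7.5),(*sh(-88,-70),7.5),(*sh(-88,0),7.5)]))
plan([(*sh(-88,0),6,85.3)])
cv2.imwrite('pics/c11.png',d['img'][:420])"
```

```text
37.35 [462.11795664 -71.87559363  60.13898023]
exp bar [[320.29866355 142.77468675]
 [317.61732547 359.76754465]
 [318.83921468 260.89709561]]
(np.float64(462.0959099600127), np.float64(-71.7894112405564), 6, 85.3) dp [0.0003, -0.0001, 0.1805] turn [-0.0001, -0.0, 0.0051] rows>=1.1
```

View pics/c11.png

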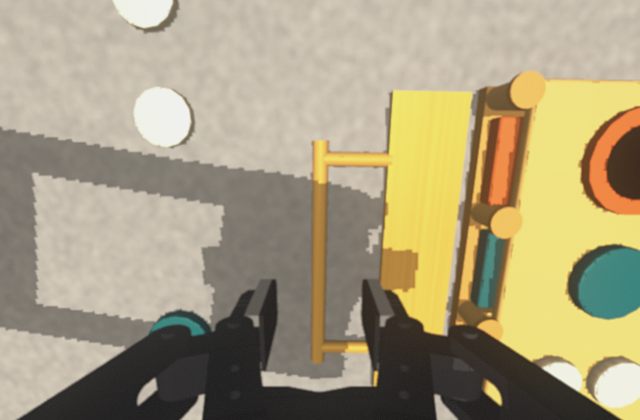

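The bar (320,140)–(318,360) lies midway between the open fingers. The copper (503,160) and teal (488,268) cases can be seen home in their bays.

Emit:
servo_tool(
  dp=[
    [0,0,0.08],
    [0,0,0.15],
    [0,0,0.18],
    [0,0,0.18],
    [0,0,0.18],
    [0,0,0.18],
    [0,0,0.18],
    [0,0,0.18],
  ],
  turn=[
    [0,0,0.005],
    [0,0,0.005],
    [0,0,0.005],
    [0,0,0.005],
    [0,0,0.005],
    [0,0,0.005],
    [0,0,0.005],
    [0,0,0.005],
  ],
  hand=[0.45,0.45,0.45,0.45,0.1,0.1,0.05,0.05],
)

```text
time_s: 38.15
tcp_pos: [462.0, -72.0, 7.4]
tcp_rot: [[0.085, 0.996, -0.001], [0.996, -0.085, -0.0], [-0.0, -0.001, -1.0]]
contact_force: [-7.7, -0.3, 10.5]
grip_width: 5.5
grasp_force: 56.0
```

Emit:
servo_tool(
  dp=[
    [0,0,0],
    [0,0,0],
    [0,0,0],
    [0,0,0],
  ],
  turn=[
    [0,0,0],
    [0,0,0],
    [0,0,0],
    [0,0,0],
  ],
  hand=[0,0,0,0],
)

```text
time_s: 38.55
tcp_pos: [462.0, -72.0, 7.4]
tcp_rot: [[0.085, 0.996, -0.001], [0.996, -0.085, -0.0], [-0.0, -0.001, -1.0]]
contact_force: [-7.0, 0.4, 9.6]
grip_width: 5.4
grasp_force: 59.1
```

```bash
python3 -c "
from h import *
s=bot.state();print(s['time_s'],s['tcp_pos'],s['grip_width'],s['contact_force'])
for a in range(0,95,8):
    r=np.radians(a);print(a,round(80*(1-np.cos(r))/300,3),round(-80*np.sin(r)/300,3))"
```

```text
38.55 [462.04035684 -72.02908422   7.44679739] 5.376170944187849 [-6.97971125  0.36045485  9.60605874]
0 0.0 -0.0
8 0.003 -0.037
16 0.01 -0.074
24 0.023 -0.108
32 0.041 -0.141
40 0.062 -0.171
48 0.088 -0.198
56 0.118 -0.221
64 0.15 -0.24
72 0.184 -0.254
80 0.22 -0.263
88 0.257 -0.267
```

Emit:
servo_tool(
  dp=[
    [0,0,0],
    [0,0,0],
    [0,0,0.013],
    [0,0,0.013],
    [0,0,0.013],
    [0,0,0.013],
    [0,0,0.013],
    [0,0,0.013],
  ],
  turn=[
    [0,0,0],
    [0,0,0],
    [0,0,0],
    [0,0,0],
    [0,0,0],
    [0,0,0],
    [0,0,0],
    [0,0,0],
  ],
  hand=[0.4,0.4,0.4,0.1,0,0,0,0],
)

```text
time_s: 39.35
tcp_pos: [462.0, -71.8, 2.1]
tcp_rot: [[0.086, 0.996, -0.001], [0.996, -0.086, 0.0], [0.0, -0.001, -1.0]]
contact_force: [-1.2, 0.9, 0.1]
grip_width: 6.4
grasp_force: 58.7
```

Emit:
servo_tool(
  dp=[
    [0,0,0],
    [0,0,0],
  ],
  turn=[
    [0,0,0],
    [0,0,0],
  ],
  hand=[0,0],
)

```text
time_s: 39.55
tcp_pos: [461.9, -71.8, 2.1]
tcp_rot: [[0.086, 0.996, -0.001], [0.996, -0.086, 0.0], [0.0, -0.001, -1.0]]
contact_force: [-0.2, -0.3, -0.8]
grip_width: 6.3
grasp_force: 58.7
```

Emit:
servo_tool(
  dp=[
    [0,0.003,-0.037],
    [0,0.01,-0.074],
    [0,0.023,-0.108],
    [0,0.041,-0.141],
    [0,0.062,-0.171],
    [0,0.062,-0.171],
  ],
  turn=[
    [0,0,0],
    [0,0,0],
    [0,0,0],
    [0,0,0],
    [0,0,0],
    [0,0,0],
  ],
  hand=[0,0,0,0,0,0],
)

```text
time_s: 40.15
tcp_pos: [479.9, -73.3, 55.0]
tcp_rot: [[0.085, 0.996, -0.004], [0.996, -0.085, 0.0], [0.0, -0.004, -1.0]]
contact_force: [-12.2, 0.9, 6.4]
grip_width: 5.8
grasp_force: 59.4
```

Emit:
servo_tool(
  dp=[
    [0,0.026,-0.027],
    [0,0.056,-0.05],
    [0,0.088,-0.069],
    [0,0.122,-0.083],
    [0,0.158,-0.092],
    [0,0.195,-0.096],
    [0,0.205,-0.096],
    [0,0.205,-0.096],
  ],
  turn=[
    [0,0,0],
    [0,0,0],
    [0,0,0],
    [0,0,0],
    [0,0,0],
    [0,0,0],
    [0,0,0],
    [0,0,0],
  ],
  hand=[0,0,0,0,0,0,0,0],
)

```text
time_s: 40.95
tcp_pos: [542.3, -79.0, 88.4]
tcp_rot: [[0.085, 0.996, -0.001], [0.996, -0.085, -0.001], [-0.001, -0.001, -1.0]]
contact_force: [-28.6, 4.4, 46.6]
grip_width: 4.1
grasp_force: 63.7
```

```bash
python3 -c "
from h import *
s=bot.state();print(s['time_s'],s['tcp_pos'],s['grip_width'],s['contact_force'],sh(-8,0))"
```

```text
40.95 [542.27188423 -78.96693651  88.42391859] 4.10279399699409 [-28.58429716   4.35536258  46.63581914] (np.float64(541.8269009054557), np.float64(-78.34449193095968))
```

Emit:
servo_tool(
  dp=[
    [0,0,-0.01],
    [0,0,-0.02],
    [0,0,-0.02],
    [0,0,-0.02],
    [0,0,-0.06],
    [0,0,-0.15],
    [0,0,-0.3],
    [0,0,-0.3],
  ],
  turn=[
    [0,0,0],
    [0,0,0],
    [0,0,0],
    [0,0,0],
    [0,0,0],
    [0,0,0],
    [0,0,0],
    [0,0,0],
  ],
  hand=[0.2,0.4,0.4,0.4,0.4,0.4,0.4,0.4],
)

```text
time_s: 41.75
tcp_pos: [545.8, -79.6, 180.1]
tcp_rot: [[0.086, 0.996, 0.01], [0.996, -0.086, -0.002], [-0.002, 0.01, -1.0]]
contact_force: [0.7, -0.1, 0.9]
grip_width: 34.1
grasp_force: 0.0
```

```bash
python3 -c "
from h import *
d=snap('wrist');np.savez('w12.npz',**d)
s=bot.state();print(s['time_s'],s['tcp_pos'],s['contact_force'])
print('shut bar',proj(d,[(*sh(-8,70),87.5),(*sh(-8,-70),87.5)]),'0.2rad',proj(d,[(*sh(-24,70),86)]))
S=snap('side')
cv2.imwrite('pics/c12.png',cv2.hconcat([d['img'][:400,200:600],cv2.resize(S['img'][230:330,340:440],(400,400),interpolation=2)]))"
```

```text
41.8 [544.69650503 -79.40077772 177.21624901] [-0.14152287 -0.890419   -0.02396804]
shut bar [[310.99233534 142.03044603]
 [312.60426422 327.65213613]] 0.2rad [[287.45633521 142.13619914]]
```

View pics/c12.png

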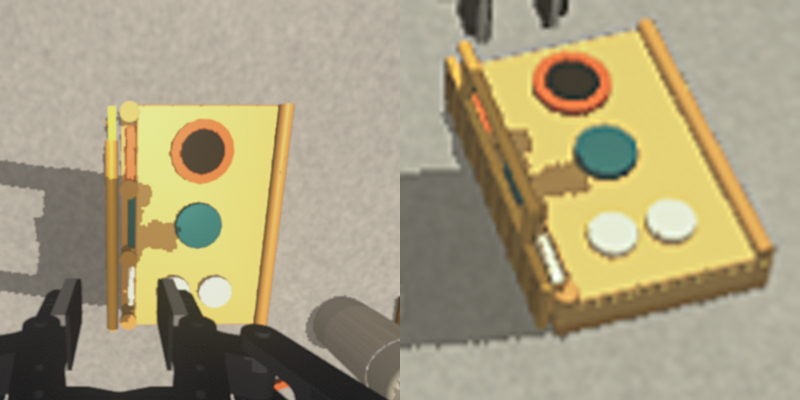

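The view confirms it: the bar is at column 312 (expected 311–313), so the gate is shut, and all three cases are in their own bays. Next come the cartons.

```bash
python3 -c "
from h import *
plan([(560,90,200,135),(610,260,200,180)])"
```

```text
(560, 90, 200, 135) dp [0.5662, 0.0075, -0.0846] turn [0.0015, 0.001, -0.416] rows>=5.8
(610, 260, 200, 180) dp [0.2828, 0.5185, 0.0] turn [0.0, 0.0, -0.375] rows>=5.2
```

Emit:
servo_tool(
  dp=[
    [0.1,0,-0.085],
    [0.2,0,-0.085],
    [0.3,0.007,-0.085],
    [0.4,0.007,-0.085],
    [0.5,0.007,-0.085],
    [0.566,0.007,-0.085],
    [0.566,0.007,-0.085],
    [0.566,0.007,-0.085],
  ],
  turn=[
    [0,0,-0.07],
    [0,0,-0.14],
    [0,0,-0.21],
    [0,0,-0.28],
    [0,0,-0.35],
    [0,0,-0.416],
    [0,0,-0.416],
    [0,0,-0.416],
  ],
  hand=[0.4,0.6,0.8,1,1,1,1,1],
)

```text
time_s: 42.65
tcp_pos: [557.9, 90.3, 196.6]
tcp_rot: [[-0.706, 0.708, -0.003], [0.708, 0.706, -0.0], [0.001, -0.002, -1.0]]
contact_force: [0.0, 0.2, -0.2]
grip_width: 85.3
grasp_force: 0.0
```

Emit:
servo_tool(
  dp=[
    [0.05,0.09,0],
    [0.1,0.18,0],
    [0.15,0.28,0],
    [0.2,0.37,0],
    [0.25,0.46,0],
    [0.283,0.519,0],
    [0.283,0.519,0],
    [0.283,0.519,0],
  ],
  turn=[
    [0,0,-0.07],
    [0,0,-0.14],
    [0,0,-0.21],
    [0,0,-0.28],
    [0,0,-0.35],
    [0,0,-0.375],
    [0,0,-0.375],
    [0,0,-0.375],
  ],
  hand=[1,1,1,1,1,1,1,1],
)

```text
time_s: 43.45
tcp_pos: [608.6, 259.3, 196.9]
tcp_rot: [[-1.0, 0.003, -0.002], [0.003, 1.0, -0.001], [0.002, -0.001, -1.0]]
contact_force: [-0.7, 0.0, 0.1]
grip_width: 85.5
grasp_force: 0.0
```

```bash
cat > cart.py <<'E'
from h import *
def go(near):
    d=snap('wrist');s=bot.state();print(s['time_s'],s['tcp_pos'],s['grip_width'])
    hsv=cv2.cvtColor(d['img'],cv2.COLOR_BGR2HSV)
    m=cv2.inRange(hsv,np.array((0,110,30)),np.array((6,255,255)))|cv2.inRange(hsv,np.array((170,110,30)),np.array((180,255,255)))|cv2.inRange(hsv,np.array((22,90,70)),np.array((33,255,255)))
    m=cv2.morphologyEx(m,cv2.MORPH_CLOSE,np.ones((5,5)));m=cv2.morphologyEx(m,cv2.MORPH_OPEN,np.ones((3,3)))
    for k in cv2.findContours(m,0,1)[0]:
        if cv2.contourArea(k)<2000: continue
        r=rect(d,k,17);f,e=fitbox([(d,k)],(120,34,34,0),[r[0],r[1],np.radians((r[4]))]);print(cen(k).round(),cv2.boundingRect(k),r,'fit',f.round(1),round(np.degrees(f[2]),1),round(e,2))
    return d
E
python3 -c "
from cart import *
go(0)"
```

```text
43.5 [608.57575859 258.87253962 197.14512871] 85.200101346931
[ 33. 241.] (0, 178, 66, 119) [630.1 -35.3 120.3  69.7  -4.9] fit [ 6.323e+02 -3.140e+01 -1.000e-01] -5.1 4.79
[406. 165.] (379, 99, 56, 137) [563.3 341.4 124.8  40.4  -4.8] fit [ 5.627e+02  3.418e+02 -1.000e-01] -4.8 2.24
[285. 142.] (264, 85, 42, 117) [540.3 229.1 103.8  36.3  -0. ] fit [549.5 229.5  -0. ] -0.0 8.75
```

```bash
python3 -c "
from h import *
T=load('top0.npz');d=snap('wrist');np.savez('w13.npz',**d)
hs=cv2.cvtColor(T['img'],cv2.COLOR_BGR2HSV)
m=(hs[...,1]>110).astype(np.uint8)*255
for n,(x0,x1,y0,y1) in {'A':(215,246,160,240),'B':(165,197,155,235)}.items():
    mm=np.zeros_like(m);mm[y0:y1,x0:x1]=m[y0:y1,x0:x1]
    k=max(cv2.findContours(mm,0,1)[0],key=cv2.contourArea);r=rect(T,k,30);f,e=fitbox([(T,k)],(120,34,34,0),[r[0],r[1],np.radians(r[4])])
    print(n,cv2.boundingRect(k),r,f.round(2),np.degrees(f[2]).round(1),e)
h=cv2.cvtColor(d['img'],cv2.COLOR_BGR2HSV);print([(r,h[r,285].tolist()) for r in range(70,230,8)])
print(proj(d,[(x,229.5,z) for x in(490,610) for z in(0,34)]).round())"
```

```text
A (222, 173, 18, 56) [548.1 228.6 120.4  36.7   0.8] [5.5085e+02 2.3010e+02 4.0000e-02] 2.1 1.077838580724215
B (169, 166, 25, 58) [561.  334.8 122.1  41.8  -5.1] [ 5.6240e+02  3.3806e+02 -7.0000e-02] -3.9 0.7438482215326342
[(70, [18, 33, 196]), (78, [18, 31, 188]), (86, [0, 156, 175]), (94, [179, 157, 188]), (102, [31, 100, 234]), (110, [10, 143, 195]), (118, [0, 157, 187]), (126, [0, 159, 184]), (134, [179, 163, 183]), (142, [1, 142, 113]), (150, [0, 148, 110]), (158, [0, 150, 109]), (166, [0, 142, 111]), (174, [0, 150, 107]), (182, [0, 153, 107]), (190, [0, 155, 105]), (198, [0, 148, 105]), (206, [19, 150, 190]), (214, [8, 147, 118]), (222, [3, 102, 103])]
[[286.  90.]
 [282.  83.]
 [289. 216.]
 [286. 223.]]
```

```bash
python3 -c "
from h import *
print(bot.state()['tcp_pos'])
plan([(551,229.5,70,180.5),(551,229.5,5,180.5)])"
```

```text
[608.6343259  258.76248335 197.36994666]
(551, 229.5, 70, 180.5) dp [0.1913, -0.0979, 0.4248] turn [-0.0003, -0.0005, -0.0057] rows>=2.9
(551, 229.5, 5, 180.5) dp [0.0, 0.0, 0.2167] turn [0.0, 0.0, 0.0] rows>=1.3
```

Emit:
servo_tool(
  dp=[
    [0.193,-0.1,0.1],
    [0.193,-0.1,0.25],
    [0.193,-0.1,0.4],
    [0.193,-0.1,0.43],
    [0.193,-0.1,0.53],
    [0.193,-0.1,0.6],
    [0.193,-0.1,0.645],
    [0.193,-0.1,0.645],
  ],
  turn=[
    [0,0,-0.006],
    [0,0,-0.006],
    [0,0,-0.006],
    [0,0,-0.006],
    [0,0,-0.006],
    [0,0,-0.006],
    [0,0,-0.006],
    [0,0,-0.006],
  ],
  hand=[1,1,1,1,1,1,1,1],
)

```text
time_s: 44.35
tcp_pos: [550.1, 229.7, 3.3]
tcp_rot: [[-1.0, -0.012, -0.003], [-0.012, 1.0, -0.001], [0.003, -0.001, -1.0]]
contact_force: [-0.9, 0.2, 0.6]
grip_width: 85.9
grasp_force: 0.0
```

Emit:
servo_tool(
  dp=[
    [0,0,0],
    [0,0,0],
    [0,0,0],
    [0,0,0],
    [0,0,0],
    [0,0,0],
    [0,0,0],
    [0,0,0],
  ],
  turn=[
    [0,0,0],
    [0,0,0],
    [0,0,0],
    [0,0,0],
    [0,0,0],
    [0,0,0],
    [0,0,0],
    [0,0,0],
  ],
  hand=[1,0,0,0,0,0,0,0],
)

```text
time_s: 45.15
tcp_pos: [551.3, 230.6, 5.2]
tcp_rot: [[-1.0, -0.013, 0.001], [-0.013, 1.0, 0.0], [-0.001, 0.0, -1.0]]
contact_force: [-0.7, 0.4, 7.0]
grip_width: 33.3
grasp_force: 61.5
```

```bash
python3 -c "
from h import *
s=bot.state();p=s['tcp_pos'];print(p,s['grip_width'],s['contact_force'])
a=np.radians(-5.4);b=lambda u:(505.6+u*np.cos(a),-334.9+u*np.sin(a))
plan([(*p[:2],190,180.5),(560,90,190,150),(560,-80,190,120),(*b(60),190,84.6),(*b(60),p[2]+88,84.6)])"
```

```text
[551.34301875 230.62835713   5.21215629] 33.26844562339228 [-0.74508272  0.36146979  6.95553371]
(np.float64(551.3430187518119), np.float64(230.6283571315684), 190, 180.5) dp [-0.0006, 0.0003, -0.616] turn [0.0002, 0.0004, 0.0019] rows>=3.7
(560, 90, 190, 150) dp [-0.0248, -0.469, 0.0] turn [0.0, 0.0, 0.2542] rows>=3.6
(560, -80, 190, 120) dp [-0.2833, -0.4907, 0.0] turn [0.0, 0.0, 0.25] rows>=3.5
(np.float64(565.3337178761848), np.float64(-340.54649879911085), 190, 84.6) dp [-0.761, -0.4188, 0.0] turn [0.0, 0.0, 0.295] rows>=5.2
(np.float64(565.3337178761848), np.float64(-340.54649879911085), np.float64(93.21215629196607), 84.6) dp [0.0, 0.0, 0.3226] turn [0.0, 0.0, 0.0] rows>=1.9
```

Emit:
servo_tool(
  dp=[
    [0,0,-0.08],
    [0,0,-0.2],
    [0,0,-0.33],
    [0,0,-0.46],
    [0,0,-0.58],
    [0,0,-0.616],
    [0,0,-0.616],
  ],
  turn=[
    [0,0,0.002],
    [0,0,0.002],
    [0,0,0.002],
    [0,0,0.002],
    [0,0,0.002],
    [0,0,0.002],
    [0,0,0.002],
  ],
  hand=[0,0,0,0,0,0,0],
)

```text
time_s: 45.85
tcp_pos: [551.8, 230.8, 190.8]
tcp_rot: [[-1.0, -0.008, 0.003], [-0.008, 1.0, 0.001], [-0.003, 0.001, -1.0]]
contact_force: [-0.2, 0.1, -1.0]
grip_width: 33.5
grasp_force: 60.6
```

Emit:
servo_tool(
  dp=[
    [-0.005,-0.08,0],
    [-0.01,-0.2,0],
    [-0.02,-0.33,0],
    [-0.025,-0.44,0],
    [-0.025,-0.469,0],
    [-0.025,-0.469,0],
  ],
  turn=[
    [0,0,0.05],
    [0,0,0.1],
    [0,0,0.15],
    [0,0,0.2],
    [0,0,0.254],
    [0,0,0.254],
  ],
  hand=[0,0,0,0,0,0],
)

```text
time_s: 46.45
tcp_pos: [557.9, 88.0, 185.7]
tcp_rot: [[-0.864, 0.504, -0.005], [0.504, 0.864, -0.0], [0.004, -0.003, -1.0]]
contact_force: [-0.9, 0.1, -1.9]
grip_width: 33.2
grasp_force: 60.6
```

Emit:
servo_tool(
  dp=[
    [-0.05,-0.09,0],
    [-0.12,-0.2,0],
    [-0.18,-0.31,0],
    [-0.24,-0.42,0],
    [-0.283,-0.491,0],
    [-0.283,-0.491,0],
  ],
  turn=[
    [0,0,0.05],
    [0,0,0.1],
    [0,0,0.15],
    [0,0,0.2],
    [0,0,0.25],
    [0,0,0.25],
  ],
  hand=[0,0,0,0,0,0],
)

```text
time_s: 47.05
tcp_pos: [558.4, -82.1, 186.8]
tcp_rot: [[-0.498, 0.867, -0.003], [0.867, 0.498, 0.0], [0.002, -0.003, -1.0]]
contact_force: [-0.1, 0.5, -2.0]
grip_width: 33.3
grasp_force: 60.6
```

```bash
python3 -c "
from h import *
s=bot.state();p=s['tcp_pos'];print(s['time_s'],p,s['grip_width'],s['contact_force'],s['q'])
a=np.radians(-5.4);b=lambda u:(505.6+u*np.cos(a),-334.9+u*np.sin(a))
plan([(*b(60),190,84.6)])"
```

```text
47.05 [558.40788104 -82.13590277 186.82912023] 33.25878198827719 [-0.08372958  0.47363658 -2.01125423] [-1.35459506e+01  3.58496003e+00  9.40787861e+01 -4.08571535e-02
  8.25260914e+01 -4.34272470e+01]
(np.float64(565.3337178761848), np.float64(-340.54649879911085), 190, 84.6) dp [-0.7583, -0.4092, -0.0107] turn [-0.0016, -0.0004, 0.2941] rows>=5.2
```

Emit:
servo_tool(
  dp=[
    [-0.08,-0.04,0],
    [-0.2,-0.1,0],
    [-0.33,-0.17,0],
    [-0.46,-0.24,0],
    [-0.6,-0.32,0],
    [-0.72,-0.38,0],
    [-0.758,-0.409,0],
    [-0.758,-0.409,0],
  ],
  turn=[
    [0,0,0.05],
    [0,0,0.1],
    [0,0,0.15],
    [0,0,0.2],
    [0,0,0.25],
    [0,0,0.294],
    [0,0,0.294],
    [0,0,0.294],
  ],
  hand=[0,0,0,0,0,0,0,0],
)

```text
time_s: 47.85
tcp_pos: [566.3, -338.9, 186.9]
tcp_rot: [[0.089, 0.996, -0.003], [0.996, -0.089, 0.002], [0.002, -0.003, -1.0]]
contact_force: [-0.3, 0.6, -1.8]
grip_width: 33.1
grasp_force: 60.6
```

Emit:
servo_tool(
  dp=[
    [0,0,0],
    [0,0,0],
    [0,0,0],
  ],
  turn=[
    [0,0,0],
    [0,0,0],
    [0,0,0],
  ],
  hand=[0,0,0],
)

```text
time_s: 48.15
tcp_pos: [567.3, -336.7, 189.0]
tcp_rot: [[0.089, 0.996, -0.0], [0.996, -0.089, 0.0], [0.0, -0.001, -1.0]]
contact_force: [1.1, 0.7, -2.1]
grip_width: 33.1
grasp_force: 60.6
```

```bash
python3 -c "
from h import *
d=snap('wrist');np.savez('w14.npz',**d)
s=bot.state();p=s['tcp_pos'];print(s['time_s'],p,s['tcp_rot'],s['grip_width'])
a=np.radians(-5.4);b=lambda u:(505.6+u*np.cos(a),-334.9+u*np.sin(a))
plan([(*b(60),92,84.6)])
hs=cv2.cvtColor(d['img'],cv2.COLOR_BGR2HSV)
m=cv2.inRange(hs,np.array((0,110,30)),np.array((33,255,255)))|cv2.inRange(hs,np.array((170,110,30)),np.array((180,255,255)));m[:, :220]=0;m[:,420:]=0
k=max(cv2.findContours(m,0,1)[0],key=cv2.contourArea);print(cv2.boundingRect(k),proj(d,[np.array(p)+np.array(s['tcp_rot'])@v for v in((60,0,5.2),(60,0,-28.8),(0,0,5))]))
"
```

```text
48.2 [ 567.22491983 -337.04687152  189.12030833] [[ 8.95055971e-02  9.95986265e-01 -3.29859096e-04]
 [ 9.95986290e-01 -8.95055087e-02  2.73752726e-04]
 [ 2.43129749e-04 -3.53037538e-04 -9.99999908e-01]] 33.11858860754843
(np.float64(565.3337178761848), np.float64(-340.54649879911085), 92, 84.6) dp [-0.0123, -0.0051, 0.3237] turn [-0.0002, -0.0001, 0.0022] rows>=1.9
(220, 163, 177, 229) [[319.17179798 166.07592044]
 [319.35486277 171.36043361]
 [318.96982635 294.04731794]]
```

Emit:
servo_tool(
  dp=[
    [-0.012,-0.005,0.08],
    [-0.012,-0.005,0.18],
    [-0.012,-0.005,0.26],
    [-0.012,-0.005,0.3],
    [-0.012,-0.005,0.316],
    [-0.012,-0.005,0.324],
    [-0.012,-0.005,0.324],
  ],
  turn=[
    [0,0,0.002],
    [0,0,0.002],
    [0,0,0.002],
    [0,0,0.002],
    [0,0,0.002],
    [0,0,0.002],
    [0,0,0.002],
  ],
  hand=[0,0,0,0,0,0,0],
)

```text
time_s: 48.9
tcp_pos: [565.6, -342.3, 93.1]
tcp_rot: [[0.096, 0.995, 0.001], [0.995, -0.096, -0.001], [-0.001, 0.001, -1.0]]
contact_force: [-0.3, 0.4, -1.7]
grip_width: 33.1
grasp_force: 60.6
```

Emit:
servo_tool(
  dp=[
    [0,0,0.003],
    [0,0,0.006],
    [0,0,0.006],
  ],
  turn=[
    [0,0,0],
    [0,0,0],
    [0,0,0],
  ],
  hand=[0,0,0],
)

```text
time_s: 49.2
tcp_pos: [565.1, -342.2, 90.6]
tcp_rot: [[0.096, 0.995, 0.0], [0.995, -0.096, -0.0], [-0.0, 0.0, -1.0]]
contact_force: [0.1, 0.6, -1.9]
grip_width: 32.7
grasp_force: 60.6
```

Emit:
servo_tool(
  dp=[
    [0.005,0,0.002],
    [0.005,0,0.004],
    [0.005,0,0.004],
  ],
  turn=[
    [0,0,0],
    [0,0,0],
    [0,0,0],
  ],
  hand=[0,0,0],
)

```text
time_s: 49.5
tcp_pos: [565.4, -341.2, 90.2]
tcp_rot: [[0.096, 0.995, 0.001], [0.995, -0.096, -0.001], [-0.001, 0.001, -1.0]]
contact_force: [-2.5, 0.3, 5.5]
grip_width: 33.1
grasp_force: 61.6
```

Emit:
servo_tool(
  dp=[
    [0,0,0.002],
    [0,0,0.003],
    [0,0,0.003],
  ],
  turn=[
    [0,0,0],
    [0,0,0],
    [0,0,0],
  ],
  hand=[0,0,0],
)

```text
time_s: 49.8
tcp_pos: [565.4, -341.2, 90.2]
tcp_rot: [[0.096, 0.995, 0.001], [0.995, -0.096, -0.001], [-0.001, 0.001, -1.0]]
contact_force: [-5.4, 0.5, 11.1]
grip_width: 33.1
grasp_force: 62.2
```

Emit:
servo_tool(
  dp=[
    [0,0,-0.004],
    [0,0,-0.004],
    [0,0,-0.004],
    [0,0,-0.004],
    [0,0,-0.004],
    [0,0,-0.004],
    [0,0,-0.03],
    [0,0,-0.07],
  ],
  turn=[
    [0,0,0],
    [0,0,0],
    [0,0,0],
    [0,0,0],
    [0,0,0],
    [0,0,0],
    [0,0,0],
    [0,0,0],
  ],
  hand=[0.5,0.65,0.65,0.65,0.65,0.65,0.65,0.65],
)

```text
time_s: 50.6
tcp_pos: [564.5, -340.1, 108.6]
tcp_rot: [[0.096, 0.995, -0.002], [0.995, -0.096, 0.001], [0.001, -0.002, -1.0]]
contact_force: [0.6, -0.1, -0.5]
grip_width: 55.4
grasp_force: 0.0
```

Emit:
servo_tool(
  dp=[
    [0,0,-0.1],
    [0,0,-0.2],
    [0,0,-0.3],
    [0,0,-0.3],
    [0,0,-0.3],
  ],
  turn=[
    [0,0,0],
    [0,0,0],
    [0,0,0],
    [0,0,0],
    [0,0,0],
  ],
  hand=[0.65,0.65,0.65,0.65,0.65],
)

```text
time_s: 51.1
tcp_pos: [565.9, -341.1, 201.4]
tcp_rot: [[0.096, 0.995, 0.003], [0.995, -0.096, -0.002], [-0.002, 0.003, -1.0]]
contact_force: [0.3, 0.8, -0.1]
grip_width: 55.2
grasp_force: 0.0
```

```bash
python3 -c "
from h import *
d=snap('wrist');np.savez('w15.npz',**d)
s=bot.state();p=s['tcp_pos'];print(s['time_s'],p,s['grip_width'])
hs=cv2.cvtColor(d['img'],cv2.COLOR_BGR2HSV)
m=cv2.inRange(hs,np.array((0,110,30)),np.array((6,255,255)))|cv2.inRange(hs,np.array((170,110,30)),np.array((180,255,255)))
for k in cv2.findContours(m,0,1)[0]:
    if cv2.contourArea(k)>800: print(cv2.boundingRect(k),rect(d,k,119),rect(d,k,10))
plan([(590,-80,210,120),(590,90,210,150),(*[620,330],210,175.4)])
"
```

```text
51.15 [ 565.17846185 -340.5623405   199.48649744] 55.27866106423642
(293, 189, 50, 108) [ 565.4 -339.5   77.9   33.2   84.5] [ 562.4 -371.1  115.5   49.2   84.5]
(590, -80, 210, 120) dp [0.8725, -0.0011, -0.0354] turn [0.0001, 0.0002, -0.296] rows>=5.2
(590, 90, 210, 150) dp [0.4907, 0.2833, 0.0] turn [0.0, 0.0, -0.25] rows>=3.5
(620, 330, 210, 175.4) dp [0.3134, 0.7428, 0.0] turn [0.0, 0.0, -0.2117] rows>=4.8
```

Emit:
servo_tool(
  dp=[
    [0.12,0,-0.035],
    [0.26,0,-0.035],
    [0.4,0,-0.035],
    [0.55,0,-0.035],
    [0.7,0,-0.035],
    [0.84,0,-0.035],
    [0.872,0,-0.035],
    [0.872,0,-0.035],
  ],
  turn=[
    [0,0,-0.05],
    [0,0,-0.1],
    [0,0,-0.15],
    [0,0,-0.2],
    [0,0,-0.25],
    [0,0,-0.296],
    [0,0,-0.296],
    [0,0,-0.296],
  ],
  hand=[0.65,0.65,0.65,0.65,0.7,0.8,0.9,1],
)

```text
time_s: 51.95
tcp_pos: [589.7, -78.3, 208.1]
tcp_rot: [[-0.502, 0.865, -0.003], [0.865, 0.502, 0.001], [0.002, -0.002, -1.0]]
contact_force: [0.3, 0.0, -0.0]
grip_width: 85.4
grasp_force: 0.0
```

Emit:
servo_tool(
  dp=[
    [0.1,0.06,0],
    [0.22,0.13,0],
    [0.34,0.2,0],
    [0.46,0.27,0],
    [0.491,0.283,0],
  ],
  turn=[
    [0,0,-0.06],
    [0,0,-0.12],
    [0,0,-0.18],
    [0,0,-0.24],
    [0,0,-0.25],
  ],
  hand=[1,1,1,1,1],
)

```text
time_s: 52.45
tcp_pos: [589.8, 91.9, 208.6]
tcp_rot: [[-0.868, 0.496, -0.002], [0.496, 0.868, 0.001], [0.002, -0.0, -1.0]]
contact_force: [0.8, -0.8, -0.3]
grip_width: 85.4
grasp_force: 0.0
```

Emit:
servo_tool(
  dp=[
    [0.06,0.14,0],
    [0.12,0.28,0],
    [0.18,0.43,0],
    [0.24,0.57,0],
    [0.3,0.7,0],
    [0.313,0.743,0],
    [0.313,0.743,0],
    [0.313,0.743,0],
  ],
  turn=[
    [0,0,-0.05],
    [0,0,-0.1],
    [0,0,-0.15],
    [0,0,-0.2],
    [0,0,-0.212],
    [0,0,-0.212],
    [0,0,-0.212],
    [0,0,-0.212],
  ],
  hand=[1,1,1,1,1,1,1,1],
)

```text
time_s: 53.25
tcp_pos: [620.8, 327.8, 208.5]
tcp_rot: [[-0.997, 0.082, -0.001], [0.082, 0.997, -0.001], [0.001, -0.001, -1.0]]
contact_force: [0.2, 0.4, 0.6]
grip_width: 85.3
grasp_force: 0.0
```

```bash
python3 -c "
from cart import *
go(0)
print(bot.state()['tcp_pos'])
plan([(562.6,338.5,70,175.5),(562.6,338.5,5,175.5)])"
```

```text
53.3 [620.79294444 327.56315632 208.79763554] 85.31322072679515
[525. 454.] (492, 423, 71, 57) [955.6 560.1 116.4  69.6  28.7] fit [9.713e+02 5.708e+02 8.000e-01] 46.1 11.97Traceback (most recent call last):
  File "<string>", line 3, in <module>
    go(0)
    ~~^^^
  File "cart.py", line 9, in go
    r=rect(d,k,17);f,e=fitbox([(d,k)],(120,34,34,0),[r[0],r[1],np.radians((r[4]))]);print(cen(k).round(),cv2.boundingRect(k),r,'fit',f.round(1),round(np.degrees(f[2]),1),round(e,2))
                       ~~~~~~^^^^^^^^^^^^^^^^^^^^^^^^^^^^^^^^^^^^^^^^^^^^^^^^^^^^^^
  File "h.py", line 47, in fitbox
    r=least_squares(res,x0,x_scale=[1,1,.02],diff_step=1e-4,loss='soft_l1');return r.x,np.sqrt(np.mean(r.fun**2))
    return func(*args, **kwargs)
    result = trf(vector_fun.fun, vector_fun.jac, x0, f0, J0, lb, ub, ftol, xtol,
                 gtol, max_nfev, x_scale, loss_function, tr_solver,
                 tr_options.copy(), verbose, callback=callback_wrapped)
    return trf_no_bounds(
        fun, jac, x0, f0, J0, ftol, xtol, gtol, max_nfev, x_scale,
        loss_function, tr_solver, tr_options, verbose, callback=callback)
    cost_new = loss_function(f_new, cost_only=True)
    loss(z, rho, cost_only=cost_only)
    ~~~~^^^^^^^^^^^^^^^^^^^^^^^^^^^^^
    rho[0] = 2 * (t**0.5 - 1)
    ~~~^^^
ValueError: could not broadcast input array from shape (14,) into shape (12,)
```

```bash
python3 -c "
from h import *
d=snap('wrist');hs=cv2.cvtColor(d['img'],cv2.COLOR_BGR2HSV)
m=cv2.inRange(hs,np.array((0,110,30)),np.array((6,255,255)))|cv2.inRange(hs,np.array((170,110,30)),np.array((180,255,255)))
for k in cv2.findContours(m,0,1)[0]:
    if cv2.contourArea(k)>800: print(cv2.boundingRect(k),rect(d,k,34))
print(proj(d,[(562.6,338.5,34)]),bot.state()['tcp_pos'])
plan([(562.6,338.5,70,175.5),(562.6,338.5,5,175.5)])"
```

```text
(307, 111, 37, 88) [562.6 338.7  78.   32.2  -5. ]
[[324.36993578 155.85397035]] [620.82058341 327.55781844 209.10731686]
(562.6, 338.5, 70, 175.5) dp [0.196, 0.0207, 0.4638] turn [-0.0004, -0.0004, -0.0019] rows>=3.0
(562.6, 338.5, 5, 175.5) dp [0.0, 0.0, 0.2167] turn [0.0, 0.0, 0.0] rows>=1.3
```

Emit:
servo_tool(
  dp=[
    [0.196,0.021,0.1],
    [0.196,0.021,0.25],
    [0.196,0.021,0.4],
    [0.196,0.021,0.47],
    [0.196,0.021,0.57],
    [0.196,0.021,0.64],
    [0.196,0.021,0.682],
    [0.196,0.021,0.682],
  ],
  turn=[
    [0,0,-0.001],
    [0,0,-0.001],
    [0,0,-0.001],
    [0,0,-0.001],
    [0,0,-0.001],
    [0,0,-0.001],
    [0,0,-0.001],
    [0,0,-0.001],
  ],
  hand=[1,1,1,1,1,1,1,1],
)

```text
time_s: 54.15
tcp_pos: [560.9, 339.0, 2.8]
tcp_rot: [[-0.997, 0.079, -0.004], [0.079, 0.997, -0.002], [0.004, -0.002, -1.0]]
contact_force: [-0.4, -0.3, -0.3]
grip_width: 85.0
grasp_force: 0.0
```

Emit:
servo_tool(
  dp=[
    [0,0,0],
    [0,0,0],
    [0,0,0],
    [0,0,0],
    [0,0,0],
    [0,0,0],
    [0,0,0],
    [0,0,0],
  ],
  turn=[
    [0,0,0],
    [0,0,0],
    [0,0,0],
    [0,0,0],
    [0,0,0],
    [0,0,0],
    [0,0,0],
    [0,0,0],
  ],
  hand=[1,0,0,0,0,0,0,0],
)

```text
time_s: 54.95
tcp_pos: [562.7, 341.2, 5.9]
tcp_rot: [[-0.997, 0.077, 0.001], [0.077, 0.997, 0.001], [-0.001, 0.001, -1.0]]
contact_force: [-0.9, -1.0, 6.1]
grip_width: 33.2
grasp_force: 61.8
```

```bash
python3 -c "
from h import *
s=bot.state();p=s['tcp_pos'];print(p,s['grip_width'],s['contact_force'])
a=np.radians(-5.4);b=lambda u:(505.6+u*np.cos(a),-334.9+u*np.sin(a))
plan([(*p[:2],190,175.5),(560,110,190,150),(560,-80,190,120),(*b(-60),190,84.6)])"
```

```text
[562.72335924 341.22111465   5.94375917] 33.15029960824333 [-0.88781733 -1.01786933  6.13183556]
(np.float64(562.7233592439676), np.float64(341.22111464615915), 190, 175.5) dp [-0.0006, 0.0005, -0.6135] turn [0.0004, 0.0005, 0.0006] rows>=3.7
(560, 110, 190, 150) dp [-0.0514, -0.7691, 0.0] turn [0.0, 0.0, 0.2125] rows>=4.6
(560, -80, 190, 120) dp [-0.3167, -0.5485, 0.0] turn [0.0, 0.0, 0.25] rows>=3.8
(np.float64(445.8662821238152), np.float64(-329.2535012008891), 190, 84.6) dp [-0.5293, -0.7449, 0.0] turn [0.0, 0.0, 0.295] rows>=5.5
```

Emit:
servo_tool(
  dp=[
    [0,0,-0.08],
    [0,0,-0.2],
    [0,0,-0.33],
    [0,0,-0.46],
    [0,0,-0.58],
    [0,0,-0.613],
    [0,0,-0.613],
  ],
  turn=[
    [0,0,0],
    [0,0,0],
    [0,0,0],
    [0,0,0],
    [0,0,0],
    [0,0,0],
    [0,0,0],
  ],
  hand=[0,0,0,0,0,0,0],
)

```text
time_s: 55.65
tcp_pos: [563.1, 341.4, 190.7]
tcp_rot: [[-0.997, 0.077, 0.003], [0.077, 0.997, 0.002], [-0.003, 0.002, -1.0]]
contact_force: [0.2, 0.9, -1.5]
grip_width: 33.2
grasp_force: 60.9
```

Emit:
servo_tool(
  dp=[
    [-0.006,-0.1,0],
    [-0.015,-0.23,0],
    [-0.025,-0.38,0],
    [-0.035,-0.53,0],
    [-0.045,-0.68,0],
    [-0.051,-0.769,0],
    [-0.051,-0.769,0],
  ],
  turn=[
    [0,0,0.03],
    [0,0,0.07],
    [0,0,0.11],
    [0,0,0.15],
    [0,0,0.19],
    [0,0,0.212],
    [0,0,0.212],
  ],
  hand=[0,0,0,0,0,0,0],
)

```text
time_s: 56.35
tcp_pos: [557.9, 105.9, 185.3]
tcp_rot: [[-0.864, 0.503, -0.005], [0.503, 0.864, -0.002], [0.004, -0.004, -1.0]]
contact_force: [0.3, -0.1, -1.7]
grip_width: 33.3
grasp_force: 60.9
```

Emit:
servo_tool(
  dp=[
    [-0.06,-0.1,0],
    [-0.13,-0.22,0],
    [-0.2,-0.34,0],
    [-0.27,-0.46,0],
    [-0.317,-0.548,0],
    [-0.317,-0.548,0],
  ],
  turn=[
    [0,0,0.05],
    [0,0,0.1],
    [0,0,0.15],
    [0,0,0.2],
    [0,0,0.25],
    [0,0,0.25],
  ],
  hand=[0,0,0,0,0,0],
)

```text
time_s: 56.95
tcp_pos: [558.7, -83.0, 185.9]
tcp_rot: [[-0.497, 0.868, -0.004], [0.868, 0.497, -0.0], [0.002, -0.004, -1.0]]
contact_force: [-0.1, 0.8, -1.7]
grip_width: 33.1
grasp_force: 60.8
```

Emit:
servo_tool(
  dp=[
    [-0.06,-0.09,0],
    [-0.14,-0.2,0],
    [-0.22,-0.31,0],
    [-0.31,-0.43,0],
    [-0.4,-0.56,0],
    [-0.49,-0.69,0],
    [-0.529,-0.745,0],
    [-0.529,-0.745,0],
  ],
  turn=[
    [0,0,0.05],
    [0,0,0.1],
    [0,0,0.15],
    [0,0,0.2],
    [0,0,0.25],
    [0,0,0.295],
    [0,0,0.295],
    [0,0,0.295],
  ],
  hand=[0,0,0,0,0,0,0,0],
)

```text
time_s: 57.75
tcp_pos: [444.9, -330.6, 186.5]
tcp_rot: [[0.093, 0.996, -0.003], [0.996, -0.093, 0.002], [0.002, -0.003, -1.0]]
contact_force: [0.8, 0.4, -1.6]
grip_width: 33.0
grasp_force: 60.9
```

Emit:
servo_tool(
  dp=[
    [0,0,0],
    [0,0,0],
    [0,0,0],
  ],
  turn=[
    [0,0,0],
    [0,0,0],
    [0,0,0],
  ],
  hand=[0,0,0],
)

```text
time_s: 58.05
tcp_pos: [447.1, -328.2, 188.2]
tcp_rot: [[0.089, 0.996, -0.001], [0.996, -0.089, 0.001], [0.001, -0.001, -1.0]]
contact_force: [0.0, -0.1, -1.8]
grip_width: 33.5
grasp_force: 60.9
```

```bash
python3 -c "
from h import *
d=snap('wrist');np.savez('w16.npz',**d)
s=bot.state();p=s['tcp_pos'];print(s['time_s'],p,s['grip_width'],s['contact_force'])
a=np.radians(-5.4);b=lambda u:(505.6+u*np.cos(a),-334.9+u*np.sin(a))
plan([(*b(-60),92,84.6)])
hs=cv2.cvtColor(d['img'],cv2.COLOR_BGR2HSV)
m=cv2.inRange(hs,np.array((0,110,30)),np.array((6,255,255)))|cv2.inRange(hs,np.array((170,110,30)),np.array((180,255,255)))
for k in cv2.findContours(m,0,1)[0]:
    if cv2.contourArea(k)>500: print(cv2.boundingRect(k))
R=np.array(s['tcp_rot']);print(proj(d,[np.array(p)+R@v for v in((60,0,5.2),(60,17,-28.8),(60,-17,-28.8))]).round())
"
```

```text
58.1 [ 447.07680502 -328.39718784  188.49164086] 33.35012329914413 [ 0.1968626  -0.43458856 -1.58038016]
(np.float64(445.8662821238152), np.float64(-329.2535012008891), 92, 84.6) dp [-0.0034, -0.0036, 0.3216] turn [-0.0003, -0.0002, 0.0021] rows>=1.9
(273, 227, 92, 166)
(465, 195, 68, 113)
(271, 165, 98, 31)
(481, 161, 57, 15)
[[319. 166.]
 [370. 171.]
 [269. 171.]]
```

Emit:
servo_tool(
  dp=[
    [0,-0.004,0.08],
    [0,-0.004,0.18],
    [0,-0.004,0.26],
    [0,-0.004,0.3],
    [0,-0.004,0.31],
    [0,-0.004,0.318],
    [0,-0.004,0.318],
  ],
  turn=[
    [0,0,0.002],
    [0,0,0.002],
    [0,0,0.002],
    [0,0,0.002],
    [0,0,0.002],
    [0,0,0.002],
    [0,0,0.002],
  ],
  hand=[0,0,0,0,0,0,0],
)

```text
time_s: 58.8
tcp_pos: [445.9, -330.0, 94.5]
tcp_rot: [[0.096, 0.995, 0.001], [0.995, -0.096, -0.001], [-0.001, 0.001, -1.0]]
contact_force: [-0.5, -0.1, -1.6]
grip_width: 33.1
grasp_force: 60.9
```

Emit:
servo_tool(
  dp=[
    [0,0,0.003],
    [0,0,0.006],
    [0,0,0.006],
  ],
  turn=[
    [0,0,0],
    [0,0,0],
    [0,0,0],
  ],
  hand=[0,0,0],
)

```text
time_s: 59.1
tcp_pos: [445.4, -329.8, 92.0]
tcp_rot: [[0.096, 0.995, 0.0], [0.995, -0.096, -0.0], [-0.0, 0.0, -1.0]]
contact_force: [-0.1, -0.1, -1.7]
grip_width: 33.1
grasp_force: 60.9
```

Emit:
servo_tool(
  dp=[
    [0.002,0,0.003],
    [0.002,0,0.005],
    [0.002,0,0.005],
  ],
  turn=[
    [0,0,0],
    [0,0,0],
    [0,0,0],
  ],
  hand=[0,0,0],
)

```text
time_s: 59.4
tcp_pos: [445.4, -329.2, 90.9]
tcp_rot: [[0.096, 0.995, -0.0], [0.995, -0.096, -0.0], [-0.0, -0.0, -1.0]]
contact_force: [-1.9, 1.7, 4.6]
grip_width: 33.1
grasp_force: 61.8
```

Emit:
servo_tool(
  dp=[
    [0,0,0.002],
    [0,0,0.004],
    [0,0,0.004],
  ],
  turn=[
    [0,0,0],
    [0,0,0],
    [0,0,0],
  ],
  hand=[0,0,0],
)

```text
time_s: 59.7
tcp_pos: [445.5, -329.2, 90.9]
tcp_rot: [[0.096, 0.995, -0.0], [0.995, -0.096, -0.0], [-0.0, 0.0, -1.0]]
contact_force: [-7.9, 4.5, 14.4]
grip_width: 33.0
grasp_force: 63.1
```

Contact at 90.9, as expected. Relieve, open, lift away.

Emit:
servo_tool(
  dp=[
    [0,0,-0.004],
    [0,0,-0.004],
    [0,0,-0.004],
    [0,0,-0.004],
    [0,0,-0.004],
    [0,0,-0.004],
    [0,0,-0.03],
    [0,0,-0.07],
  ],
  turn=[
    [0,0,0],
    [0,0,0],
    [0,0,0],
    [0,0,0],
    [0,0,0],
    [0,0,0],
    [0,0,0],
    [0,0,0],
  ],
  hand=[0.5,0.65,0.65,0.65,0.65,0.65,0.65,0.65],
)

```text
time_s: 60.5
tcp_pos: [444.7, -328.5, 109.7]
tcp_rot: [[0.096, 0.995, -0.002], [0.995, -0.096, 0.001], [0.001, -0.002, -1.0]]
contact_force: [-0.7, 1.4, -0.7]
grip_width: 54.9
grasp_force: 0.0
```

Emit:
servo_tool(
  dp=[
    [0,0,-0.1],
    [0,0,-0.25],
    [0,0,-0.4],
    [0.2,-0.1,-0.5],
    [0.35,-0.2,-0.55],
    [0.5,-0.3,-0.6],
    [0.6,-0.35,-0.6],
    [0.6,-0.35,-0.6],
  ],
  turn=[
    [0,0,0],
    [0,0,0],
    [0,0,0],
    [0,0,0],
    [0,0,0],
    [0,0,0],
    [0,0,0],
    [0,0,0],
  ],
  hand=[0.65,0.65,0.65,0.65,0.65,0.65,0.65,0.65],
)

```text
time_s: 61.3
tcp_pos: [357.3, -137.3, 292.7]
tcp_rot: [[0.095, 0.996, 0.004], [0.996, -0.095, -0.001], [-0.001, 0.004, -1.0]]
contact_force: [0.0, -0.6, 0.6]
grip_width: 55.5
grasp_force: 0.0
```

```bash
python3 -c "
from h import *
T=snap('top');S=snap('side');s=bot.state();print(s['time_s'],s['tcp_pos'],s['contact_force'])
cv2.imwrite('pics/fin.png',cv2.hconcat([cv2.resize(T['img'][100:300,310:530],(440,400),interpolation=2),cv2.resize(S['img'][225:405,330:490],(356,400),interpolation=2)]))
for d in(T,S):
    hs=cv2.cvtColor(d['img'],cv2.COLOR_BGR2HSV);m=cv2.inRange(hs,np.array((0,130,30)),np.array((5,255,200)))|cv2.inRange(hs,np.array((170,130,30)),np.array((180,255,200)))
    for k in cv2.findContours(m,0,1)[0]:
        if cv2.contourArea(k)>100: print(cv2.boundingRect(k),rect(d,k,119))
"
```

```text
61.4 [ 358.05657813 -138.24199863  292.44596072] [ 0.64101953 -0.44235475 -0.17061191]
(488, 236, 35, 18) [ 457.2 -338.9   73.2   27.1   61.6]
(485, 176, 41, 21) [ 562.  -338.4   80.2   39.    83.8]
(428, 36, 22, 28) [ 848.5 -208.1   58.2   40.7   10.1]
(371, 377, 19, 16) [ 436.4 -391.3   38.2   21.9   -5.7]
(357, 337, 28, 38) [ 444.1 -329.9   77.1   32.9   83.8]
(413, 324, 30, 37) [ 563.4 -341.3   77.7   33.5   84.4]
```

View pics/fin.png

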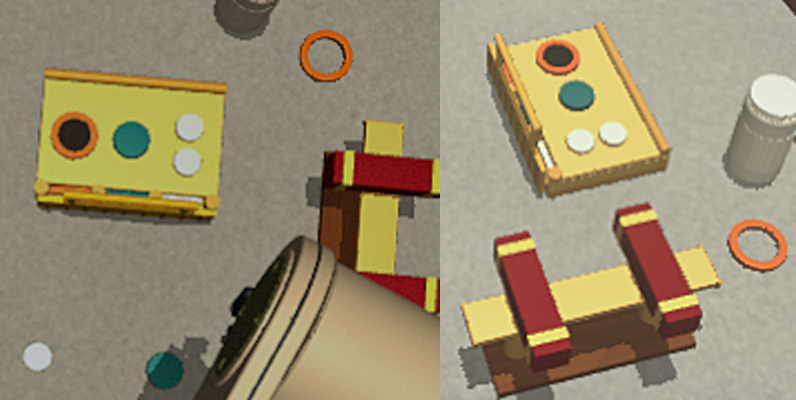

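The final view shows both cartons level across the beam (side-view centres within about 2 mm of target), the gate upright and all three cases in their bays.

```bash
python3 -c "
from bench import bot
print(bot.job_done())"
```

```text
the job is handed in; nothing more can be done
None
```

I handed the job in at about 61 s: all three striker cases are fully home in their own bays, the gate is shut upright, and both maroon cartons lie level across the beam; no verdict came back.

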